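# Set the hold-down screw of a bar guide

### The arm

A 6-joint arm with a two-finger parallel gripper is mounted at the origin on the work surface. World frame = base frame: x ahead of the robot, y to its left, z up, the work surface at z = 0. Lengths are in m, angles in degrees, forces in N, time in s.
With the tool pointing down it reaches from about 0.4 to 0.825 m from the base axis. Payload 7 kg.
Tool frame: the origin (TCP) lies between the finger pads; the fingertips stand 11 mm ahead of it and the grasp point (between the pads) lies 8 mm behind it (r.tcp_to_tips is the distance from the TCP to the fingertips, in m); x points along the fingers, y is the direction in which the jaws open and shut, and the axes are right-handed (so a half turn about x gives the same grasp; the last joint's range is limited). The gripper opens to 88 mm and grips with 3 to 60 N. Pads are 19 mm wide; open, the fingers measure 130 mm over their backs; the gripper's body (78 mm by 193 mm) begins 47 mm behind the grasp point.
Start: joints at [-59.696, 20.546, 0.682, 0, -70.136, -16.507], TCP at [0.161, -0.656, 0.238] pointing down, gripper open.
Joint ranges: [-176.03, 176.03], [-82.01, 121.73], [-58.28, 71.71], [-173.87, 95.51], [-174.79, -0.11], [-173.66, 173.66]. Speed limits (degrees/s): [136.94, 136.94, 172.46, 180, 180, 180].

### API

Orientations are given as [roll, pitch, yaw] about the fixed x, y, z axes, in that order (R = Rz(yaw) Ry(pitch) Rx(roll)).
In Python, from plant import r gives the robot as it stands.
- The arm moves only by the tool arm_command, never from a script. Its argument "plan" is a list of rows, each an object of numbers: "dx", "dy", "dz": the shift along the tool's x, y, z each as a share of 0.02 m, from -1 to 1; "wx", "wy", "wz": the turn, a rotation vector about the tool's x, y, z each as a share of 0.08 rad, from -1 to 1. In form: [{"dx": .., "dy": .., "dz": .., "wx": .., "wy": .., "wz": ..}, ...]. A call has 1 to 20 rows; each row shifts and turns the pose as measured when the row begins, along the tool's axes as they then stand; what a row does not reach is not made up. A row lasts 1/12 s, in which the tool goes at most 41.7 mm and 7.16 degrees, less where a joint would pass 70% of its speed; a pose out of reach is approached as far as the arm can. A call with a number of a shift or a turn outside -1 to 1 is refused whole. A call with a gripper value outside its range is refused whole. "fingers" is the closure, from -1 (fully open) to 1 (shut), so that 0 is half open, set as the call begins (left out, the last holds). The fingers move at their own pace and stop on an object; "force" is the grip in N (left out, the last holds). Time passes only in rows, so rows that do not move let the fingers close. It gives the time, the measured TCP pose, the force and the opening at its end, in the units of the state.
- r.get_state(): the state, without advancing time (a new reading comes with each control period).
- r.capture(name): name is "scene" or "top" or "wrist"; returns (picture, depth): 480x640x3 uint8, red, green, blue; 480x640 float32, m along the optical axis (not along the pixel's ray), 0 where there is no reading.
- r.camera_model(name): a dict with "vertical_fov" (degrees; the focal length in pixels is half the picture's height over the tangent of half this angle, whatever the lens; pixels are square), "cx", "cy" (the principal point, pixels), "dist" ([k1, k2, p1, p2, k3] as OpenCV has them; the pictures are not rectified), "R" (3x3) and "t" (3): a world point X has camera coordinates R X + t. Camera axes: x right, y down, z forward; pixel columns grow to the right and rows downward; lengths in m; the calibration is good to about 2 mm. A picture is of the moment at which its call begins: read the wrist's pose just before it. camera_model takes no time and is no camera call; for the wrist camera it gives the pose at the moment of the call.
- r.close_job(): hands the job in, once; it reports no verdict.
Trained networks look in the newest picture that a camera, given by its name, has taken for a name from the list of things; names that differ only in an ending like _2 or _b are one class to them, and where a whole thing is asked for, a point or a joint stands for the part that bears it (a point fixed in the world has none). Each returns a list of dicts, best first, with "score" (0 to 1); they miss things now and then, are a little off and sometimes report something else, mostly with a low value. They report only what shows in the picture. A call takes as long as a camera call.
- r.cut_out(camera, query): "mask" (480x640 bool, what is visible of it) and "bbox" ([left, top, width, height] in pixels, round what is visible of it).
- r.spot_point(camera, query): "centre" ([column, row] in pixels: a listed point, or the origin of a listed thing).
The state is a dict: "time_s": time; "joints": joint angles; "qd": joint speeds; "joint_torque": joint torques, N m; "tcp_pos": TCP position; "eef_rot": TCP orientation; "contact_force": force on the tool from outside, world axes, zero at the start; "moment": the same for the moment, N m; "gripper_width": finger opening in m.
Only numpy, scipy, OpenCV 4.12 (cv2) and the standard library are available. Lean on these libraries where they do the work, as an engineer would, in place of code of your own. Each camera call takes 0.05 s, during which the arm holds its last target.

### The job

Slide the square plastic bar that lies under the screw along its guide until its end rests against the end stop, without shoving the stop out of its setting. Then turn the winged hold-down screw clockwise until it bottoms on the bar, just firmly enough to feel it come tight so that the soft bar is not crushed, and back it off a quarter of a turn so that the bar can still be fed. Let go, with the bar still against the stop, and leave the spare bar and the other things on the bench where they are.

Things in the scene. Friction and masses are not known exactly. Their poses are not given: they have to be found in the camera images.
- guide: grey steel bar guide, bolted down: plate 460 x 155 x 12 mm, with rails (tops 20 mm above the bench) along x that form two 28 mm wide lanes: the working lane at y = 0, a spare lane at y = -60 mm. Origin on the bench under the screw axis; x is the feed direction, to the end stop; z up. Plate spans x = -250 to +210 mm. A post at x = 0 on the +y side carries an arm over the working lane; arm top 93 mm up
- bar_a: white plastic bar, 260 mm long, 25 mm wide, as-extruded height anywhere from 23 to 27 mm, 0.2 kg. One of the two bars lies loose in the guide's working lane, under the screw, the other in the spare lane; which is which varies. Origin at the centre of its underside (12 mm above the bench); x along the bar towards the end stop, z up. Slides lightly along its lane
- bar_b: white plastic bar, 260 mm long, 25 mm wide, as-extruded height anywhere from 23 to 27 mm, 0.2 kg. One of the two bars lies loose in the guide's working lane, under the screw, the other in the spare lane; which is which varies. Origin at the centre of its underside (12 mm above the bench); x along the bar towards the end stop, z up. Slides lightly along its lane
- bar_a_rear (a point): centre of bar_a's rear end face (away from the end stop), 12.5 mm above the bar's underside, 24.5 mm above the bench
- bar_b_rear (a point): centre of bar_b's rear end face (away from the end stop), 12.5 mm above the bar's underside, 24.5 mm above the bench
- bar_a_front (a point): point on the front end face of bar_a (the end towards the end stop), mid-width, 12.5 mm above the bar's underside
- bar_b_front (a point): point on the front end face of bar_b (the end towards the end stop), mid-width, 12.5 mm above the bar's underside
- stop_face (a point): centre of the working face of the end stop, a dark steel block 30 mm long, 62 mm wide, its top 51 mm above the bench, bridging the rails; axes as the guide's. It is only held on the rails by friction: a push above about 45 N shifts it
- screw: steel wing screw upright in the guide's arm, on the guide's z axis: flat wing 40 x 12 x 34 mm high on a 22 mm hub; at its foot an 18 mm black pad. Clockwise from above lowers it 12 mm a turn. It turns with about 0.05 N m friction and stays where left; torque rises steeply once the pad presses on the bar (about 0.05 N m more per 3 deg). Starts 0.1 to 0.75 turn above the bar. Origin: pad underside; x along the wing, z up
- wing (a point): point on the screw axis 2 mm above the middle of the wing's height, a good height to grip (wing top 15 mm above it, wing bottom 19 mm below it); axes as the screw's: x along the wing's length, so the fingers close along y
- pad (a point): centre of the underside of the pad at the foot of the screw, the face that bottoms on the bar. A turning torque about 0.1 N m above the free-running one is a firm bottom (some 25 N under the pad); 0.3 N m above it crushes the bar
- offcut: short offcut of the same white bar, 60 x 25 x 25 mm, lying beside the guide; origin under its centre; to be left alone
- slice: grey plastic ring sawn from a tube, 56 mm across, 22 mm high, beside the guide; to be left alone
- collar: small steel collar with a boss, 40 mm across, 30 mm high, beside the guide near the end stop; to be left alone
- driver: screwdriver lying on the bench; to be left alone
- spanner: spanner lying on the bench; to be left alone
- oiler: grey plastic bottle, 60 mm across, 130 mm high; to be left alone

How it is judged:
By the outcome, as a careful person would: the job done as asked, in the order asked, and still so for the second after the job is handed in, with the robot touching nothing.
It also fails if it takes over 72 s, if anything falls off the work surface, if the arm or the gripper's body presses on something with over 40 N, if the wrist force passes 120 N, or if a joint passes its speed limit or range.

## Working session

There is one attempt and no reset: what is moved stays moved. The work goes in short steps, Python scripts to look and compute and a tool call to move; the robot and the scene stay as the last step left them, time stands still between calls to the robot, and variables do not carry over. Pictures are saved under pics/ and viewed, and the job is handed in when it is done.

Besides the shell and the picture viewer there is one more tool, called after "Emit:" in YAML: its name, and indented under it one key for each argument. arm_command: Moves the arm, as the interface text tells. Shift numbers are shares of 0.02 m and turn numbers shares of 0.08 rad, none past 1 either way. Its arguments: {"type":"object","properties":{"plan":{"type":"array","items":{"type":"object","properties":{"dx":{"type":"number"},"dy":{"type":"number"},"dz":{"type":"number"},"wx":{"type":"number"},"wy":{"type":"number"},"wz":{"type":"number"}}}},"fingers":{"type":"number"},"force":{"type":"number"}},"required":["plan"]}

```bash
ls; mkdir -p pics; cat > h.py <<'E'
import numpy as np,cv2
from plant import r
def K(m):
    f=240/np.tan(np.radians(m["vertical_fov"])/2)
    return np.array([[f,0,m["cx"]],[0,f,m["cy"]],[0,0,1.]]),np.array(m["dist"],float)
def ray(m,px):
    k,d=K(m);p=cv2.undistortPoints(np.array([[px]],float),k,d)[0,0]
    R=np.array(m["R"]);t=np.array(m["t"])
    return -R.T@t, R.T@np.array([p[0],p[1],1.])
def onz(m,px,z):
    c,d=ray(m,px); return c+d*(z-c[2])/d[2]
def atdepth(m,px,dep):
    c,d=ray(m,px); return c+d*dep
def proj(m,X):
    k,d=K(m);R=np.array(m["R"]);t=np.array(m["t"])
    return cv2.projectPoints(np.array(X,float).reshape(-1,1,3),cv2.Rodrigues(R)[0],t,k,d)[0][:,0]
def save(n,p): cv2.imwrite("pics/"+n+".png",p[:,:,::-1])
E
python3 - <<'E'
from h import *
print(r.get_state())
for c in ["scene","top"]:
    p,d=r.capture(c);save(c+"0",p);m=r.camera_model(c);np.savez(c+"0.npz",p=p,d=d)
    print(c,m["vertical_fov"],-np.array(m["R"]).T@np.array(m["t"]))
    for q in ["wing","pad","stop_face","bar_a_rear","bar_b_rear","bar_a_front","guide","screw","bar_a"]:
        print(q,[(np.round(x["score"],2),np.round(x["centre"],1)) for x in r.spot_point(c,q)])
E
```

```text
pics
{'time_s': 0.0, 'joints': array([-5.96966861e+01,  2.05919188e+01,  6.32738464e-01, -2.12066323e-02,
       -7.01358581e+01, -1.65085345e+01]), 'qd': array([-0.05635816,  0.05861585, -0.00547444,  0.03974954,  0.03782836,
       -0.04403245]), 'joint_torque': array([ 4.61365380e-04, -5.82717669e+01,  2.93075502e+01,  6.99775457e+00,
        7.14180715e-03, -1.42519734e-04]), 'tcp_pos': array([ 0.16083191, -0.655061  ,  0.23660594]), 'eef_rot': array([ 94.66346013,  89.90289243, 108.45101724]), 'contact_force': array([ 0.44148328,  0.47458196, -0.80254249]), 'moment': array([-0.001368  , -0.00079107,  0.05029762]), 'gripper_width': 0.08750348068626987}
scene 42.04677701933891 [0.95622249 0.71919379 1.13571419]
wing [(np.float64(0.91), array([320.9, 222.4]))]
pad [(np.float64(0.66), array([319.3, 248.3]))]
stop_face [(np.float64(0.64), array([340.2, 295.5])), (np.float64(0.61), array([258.9, 202.4])), (np.float64(0.49), array([319.2, 249. ]))]
bar_a_rear [(np.float64(0.86), array([259. , 198.1])), (np.float64(0.38), array([363. , 437.2]))]
bar_b_rear [(np.float64(0.63), array([281
[... 259 characters left out ...]
), (np.float64(0.66), array([304.8, 230.8]))]
top 47.54729048488999 [0.35795478 0.01404579 1.45522237]
wing [(np.float64(0.42), array([334.5, 263.5]))]
pad []
stop_face [(np.float64(0.55), array([290. , 263.2])), (np.float64(0.4), array([318.8, 213.4]))]
bar_a_rear [(np.float64(0.7), array([411.1, 251.6]))]
bar_b_rear [(np.float64(0.75), array([407.8, 275.7]))]
bar_a_front [(np.float64(0.81), array([312.3, 243.2])), (np.float64(0.68), array([410.4, 271.7])), (np.float64(0.31), array([287.9, 264.9]))]
guide []
screw [(np.float64(0.45), array([335.9, 266.9]))]
bar_a [(np.float64(0.72), array([362.1, 273.6])), (np.float64(0.64), array([364.1, 246.1])), (np.float64(0.43), array([412.2, 273.9]))]
```

View pics/scene0.png

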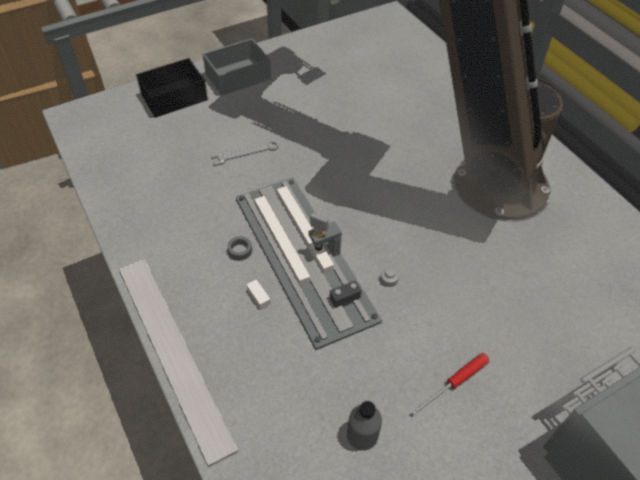

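View pics/top0.png

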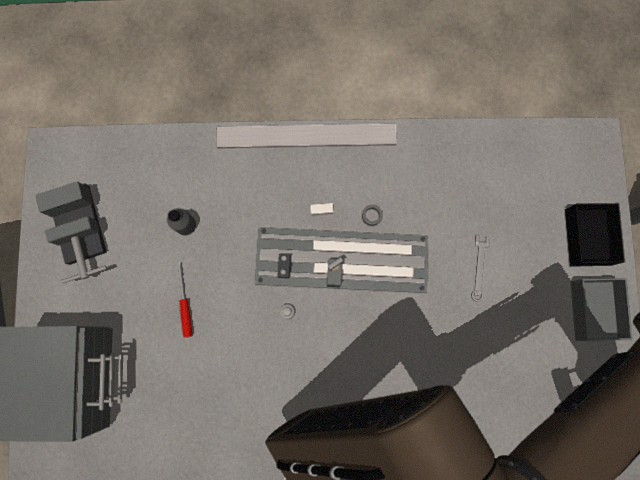

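Scene: the guide runs with its feed direction to image-left in the top view (world +y). The stop is at about (285,265), the working bar spans about (313–412, 270), and the screw is at about (336,265). Next I'll measure metrically.

```bash
python3 - <<'E'
from h import *
m=r.camera_model("top");s=r.camera_model("scene")
z=np.load("top0.npz");p=z["p"];d=z["d"]
cv2.imwrite("pics/topz.png",cv2.resize(p[215:305,240:440],None,fx=4,fy=4,interpolation=cv2.INTER_CUBIC)[:,:,::-1])
z2=np.load("scene0.npz")
cv2.imwrite("pics/scz.png",cv2.resize(z2["p"][170:355,225:390],None,fx=3.2,fy=3.2,interpolation=cv2.INTER_CUBIC)[:,:,::-1])
for n,px,h in [("cTL",(259,228),.012),("cTR",(428,236),.012),("cBR",(427,292),.012),("cBL",(257,286),.012),("frontA",(313,269),.037),("rear",(412,272),.037),("stopR",(291,264),.051)]:
    print(n,onz(m,px,h).round(4))
def two(a,b):
    A=[];B=[]
    for mm,px in((m,a),(s,b)):
        c,dd=ray(mm,px);dd/=np.linalg.norm(dd);P=np.eye(3)-np.outer(dd,dd);A.append(P);B.append(P@c)
    return np.linalg.lstsq(np.vstack(A),np.hstack(B),rcond=None)[0]
print("wing",two((334.5,263.5),(320.9,222.4)))
dd=z2["d"]
print(atdepth(s,(320.9,222.4),dd[222,321]))
E
```

```text
cTL [0.6368 0.1792 0.012 ]
cTR [ 0.6066 -0.276   0.012 ]
cBR [ 0.4558 -0.2663  0.012 ]
cBL [0.4802 0.1847 0.012 ]
frontA [0.5201 0.035  0.037 ]
rear [ 0.5073 -0.2243  0.037 ]
stopR [0.5326 0.0917 0.051 ]
wing [ 0.52096567 -0.01796495  0.12336519]
[ 0.5253749  -0.00596124  0.13760287]
```

View pics/topz.png

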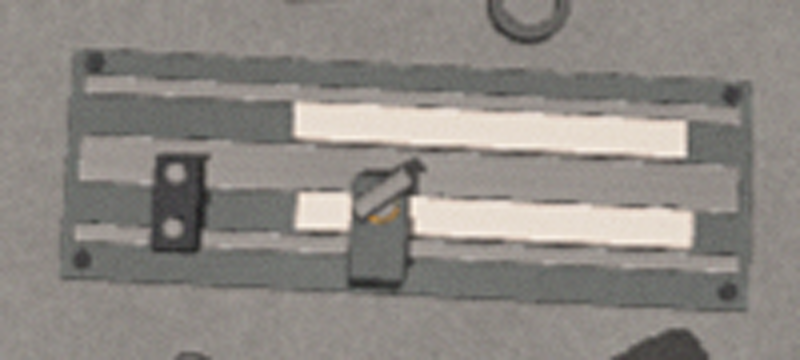

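View pics/scz.png

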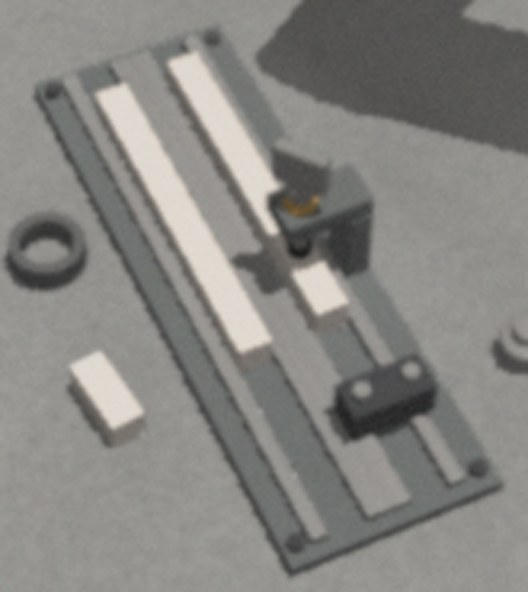

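```bash
cat >> h.py <<'E'
from scipy.spatial.transform import Rotation as Ro
def Rt(st): return Ro.from_euler("xyz",st["eef_rot"],degrees=True).as_matrix()
def plan(target,yaw_y):
    """yaw_y: desired azimuth(deg) of tool y. prints shifts in tool axes"""
    st=r.get_state();R=Rt(st);p=st["tcp_pos"]
    print("t",round(st["time_s"],2),"pos",p.round(4),"y-az",round(np.degrees(np.arctan2(R[1,1],R[0,1])),2),"F",st["contact_force"].round(2),"M",st["moment"].round(3),"w",round(st["gripper_width"],4),"j6",st["joints"].round(1))
    d=np.array(target)-p
    print("world delta",d.round(4),"tool shares total",(R.T@d/.02).round(2))
    x=np.array([0,0,-1.]);y=np.array([np.cos(np.radians(yaw_y)),np.sin(np.radians(yaw_y)),0]);G=np.c_[x,y,np.cross(x,y)]
    print("rot shares",(Ro.from_matrix(R.T@G).as_rotvec()/.08).round(2))
E
python3 - <<'E'
from h import *
print(Rt(r.get_state()).round(3))
m=r.camera_model("wrist");print(m["vertical_fov"],np.array(m["R"]).round(3),-np.array(m["R"]).T@m["t"])
plan([.50,-.30,.25],-3.4)
plan([.50,-.30,.25],176.6)
E
```

```text
[[ 0.    -0.238  0.971]
 [-0.     0.971  0.238]
 [-1.    -0.    -0.   ]]
66.43865505597859 [[-0.238  0.971  0.   ]
 [ 0.926  0.227  0.302]
 [ 0.293  0.072 -0.953]] [ 0.08173743 -0.67551852  0.38297238]
t 1.0 pos [ 0.1609 -0.6555  0.2376] y-az 103.8 F [-1.15  0.01 -0.28] M [-0.033  0.017  0.056] w 0.0877 j6 [-59.7  20.5   0.7   0.  -70.1 -16.5]
world delta [0.3391 0.3555 0.0124] tool shares total [-0.62 13.22 20.7 ]
rot shares [23.39  0.    0.  ]
t 1.0 pos [ 0.1609 -0.6555  0.2376] y-az 103.8 F [-1.15  0.01 -0.28] M [-0.033  0.017  0.056] w 0.0877 j6 [-59.7  20.5   0.7   0.  -70.1 -16.5]
world delta [0.3391 0.3555 0.0124] tool shares total [-0.62 13.22 20.7 ]
rot shares [-15.88  -0.     0.  ]
```

Emit:
arm_command:
  plan:
    - {"dy": 0.64,"dz": 1}
    - {"dy": 0.64,"dz": 1}
    - {"dy": 0.64,"dz": 1}
    - {"dy": 0.64,"dz": 1}
    - {"dy": 0.64,"dz": 1}
    - {"dy": 0.64,"dz": 1}
    - {"dy": 0.64,"dz": 1}
    - {"dy": 0.64,"dz": 1}
    - {"dy": 0.64,"dz": 1}
    - {"dy": 0.64,"dz": 1}
    - {"dy": 0.64,"dz": 1}
    - {"dy": 0.64,"dz": 1}
    - {"dy": 0.64,"dz": 1}
    - {"dy": 0.64,"dz": 1}
    - {"dy": 0.64,"dz": 1}
    - {"dy": 0.64,"dz": 1}
    - {"dy": 0.64,"dz": 1}
    - {"dy": 0.64,"dz": 1}
    - {"dy": 0.64,"dz": 1}
    - {"dy": 0.64,"dz": 1}
  fingers: 1
  force: 20

```text
schema error: expected keys dx, dy, dz, wx, wy, wz
```

Emit:
arm_command:
  plan:
    - {"wx": -1}
    - {"wx": -1}
    - {"wx": -1}
    - {"wx": -1}
    - {"wx": -1}
    - {"wx": -1}
    - {"wx": -1}
    - {"wx": -1}
    - {"wx": -1}
    - {"wx": -1}
    - {"wx": -1}
    - {"wx": -1}
    - {"wx": -1}
    - {"wx": -1}
    - {"wx": -1}
    - {"wx": -0.88}

```text
schema error: expected keys dx, dy, dz, wx, wy, wz
```

```bash
python3 - <<'E'
from h import *
plan([.50,-.30,.25],176.6)
p,d=r.capture("wrist");save("w1",p)
m=r.camera_model("wrist");print(-np.array(m["R"]).T@m["t"])
E
```

```text
t 1.0 pos [ 0.1609 -0.6555  0.2376] y-az 103.8 F [-1.15  0.01 -0.28] M [-0.033  0.017  0.056] w 0.0877 j6 [-59.7  20.5   0.7   0.  -70.1 -16.5]
world delta [0.3391 0.3555 0.0124] tool shares total [-0.62 13.22 20.7 ]
rot shares [-15.88  -0.     0.  ]
[ 0.08173794 -0.67551937  0.38296923]
```

View pics/w1.png

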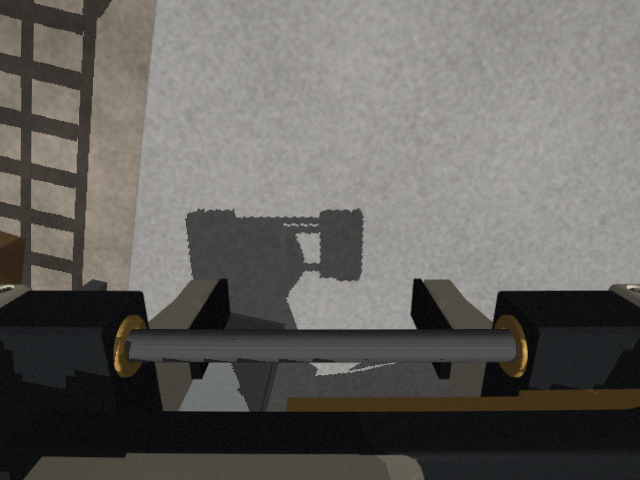

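The move was refused because every row needs all six keys. The wrist view shows only bare bench and the jaws.

Emit:
arm_command:
  plan:
    - {"dx": 0,"dy": 0.64,"dz": 1,"wx": 0,"wy": 0,"wz": 0}
    - {"dx": 0,"dy": 0.64,"dz": 1,"wx": 0,"wy": 0,"wz": 0}
    - {"dx": 0,"dy": 0.64,"dz": 1,"wx": 0,"wy": 0,"wz": 0}
    - {"dx": 0,"dy": 0.64,"dz": 1,"wx": 0,"wy": 0,"wz": 0}
    - {"dx": 0,"dy": 0.64,"dz": 1,"wx": 0,"wy": 0,"wz": 0}
    - {"dx": 0,"dy": 0.64,"dz": 1,"wx": 0,"wy": 0,"wz": 0}
    - {"dx": 0,"dy": 0.64,"dz": 1,"wx": 0,"wy": 0,"wz": 0}
    - {"dx": 0,"dy": 0.64,"dz": 1,"wx": 0,"wy": 0,"wz": 0}
    - {"dx": 0,"dy": 0.64,"dz": 1,"wx": 0,"wy": 0,"wz": 0}
    - {"dx": 0,"dy": 0.64,"dz": 1,"wx": 0,"wy": 0,"wz": 0}
    - {"dx": 0,"dy": 0.64,"dz": 1,"wx": 0,"wy": 0,"wz": 0}
    - {"dx": 0,"dy": 0.64,"dz": 1,"wx": 0,"wy": 0,"wz": 0}
    - {"dx": 0,"dy": 0.64,"dz": 1,"wx": 0,"wy": 0,"wz": 0}
    - {"dx": 0,"dy": 0.64,"dz": 1,"wx": 0,"wy": 0,"wz": 0}
    - {"dx": 0,"dy": 0.64,"dz": 1,"wx": 0,"wy": 0,"wz": 0}
    - {"dx": 0,"dy": 0.64,"dz": 1,"wx": 0,"wy": 0,"wz": 0}
  fingers: 1
  force: 20

```text
time_s: 2.38
tcp_pos: [0.4312, -0.3712, 0.2379]
eef_rot: [-57.9, 89.9, -44.5]
contact_force: [-0.3, 0.1, 0.0]
gripper_width: 0.0007
```

Emit:
arm_command:
  plan:
    - {"dx": 0,"dy": 0,"dz": 0,"wx": -1,"wy": 0,"wz": 0}
    - {"dx": 0,"dy": 0,"dz": 0,"wx": -1,"wy": 0,"wz": 0}
    - {"dx": 0,"dy": 0,"dz": 0,"wx": -1,"wy": 0,"wz": 0}
    - {"dx": 0,"dy": 0,"dz": 0,"wx": -1,"wy": 0,"wz": 0}
    - {"dx": 0,"dy": 0,"dz": 0,"wx": -1,"wy": 0,"wz": 0}
    - {"dx": 0,"dy": 0,"dz": 0,"wx": -1,"wy": 0,"wz": 0}
    - {"dx": 0,"dy": 0,"dz": 0,"wx": -1,"wy": 0,"wz": 0}
    - {"dx": 0,"dy": 0,"dz": 0,"wx": -1,"wy": 0,"wz": 0}
    - {"dx": 0,"dy": 0,"dz": 0,"wx": -1,"wy": 0,"wz": 0}
    - {"dx": 0,"dy": 0,"dz": 0,"wx": -1,"wy": 0,"wz": 0}
    - {"dx": 0,"dy": 0,"dz": 0,"wx": -1,"wy": 0,"wz": 0}
    - {"dx": 0,"dy": 0,"dz": 0,"wx": -1,"wy": 0,"wz": 0}
    - {"dx": 0,"dy": 0,"dz": 0,"wx": -1,"wy": 0,"wz": 0}
    - {"dx": 0,"dy": 0,"dz": 0,"wx": -1,"wy": 0,"wz": 0}
    - {"dx": 0,"dy": 0,"dz": 0,"wx": -1,"wy": 0,"wz": 0}
    - {"dx": 0,"dy": 0,"dz": 0,"wx": -1,"wy": 0,"wz": 0}

```text
time_s: 3.72
tcp_pos: [0.436, -0.3665, 0.2399]
eef_rot: [-116.4, 89.6, -25.8]
contact_force: [-0.0, 0.6, 0.2]
gripper_width: 0.0003
```

```bash
python3 - <<'E'
from h import *
plan([.50,-.30,.25],176.6)
p,d=r.capture("wrist");save("w2",p);np.savez("w2.npz",p=p,d=d)
m=r.camera_model("wrist");print(-np.array(m["R"]).T@m["t"])
for q in ["wing","stop_face","bar_a_rear","bar_a_front"]:
        print(q,[(np.round(x["score"],2),np.round(x["centre"],1)) for x in r.spot_point("wrist",q)])
E
```

```text
t 3.72 pos [ 0.436  -0.3665  0.2399] y-az -179.39 F [-0.04  0.6   0.21] M [0.05  0.149 0.004] w 0.0003 j6 [-20.3  10.4 -13.    0.  -66.3  20.9]
world delta [0.064  0.0665 0.0101] tool shares total [-0.49 -3.24  3.29]
rot shares [ 0.87 -0.03  0.08]
[ 0.43719505 -0.44875894  0.3856279 ]
wing []
stop_face []
bar_a_rear []
bar_a_front []
```

View pics/w2.png

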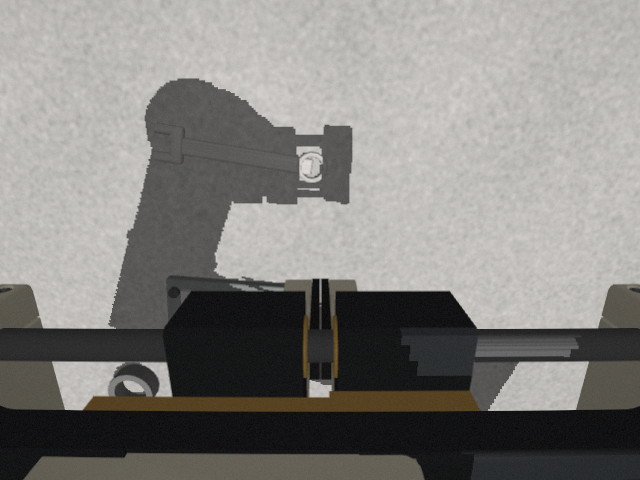

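The wrist camera looks back along the tool's -z, so the bars are hidden behind the gripper here, though the guide plate's rear edge shows at (170–285,280). The bar's rear is already known from the top view, so I'm going behind it.

Emit:
arm_command:
  plan:
    - {"dx": 0,"dy": 0,"dz": 0,"wx": 0.79,"wy": -0.03,"wz": 0.08}
    - {"dx": 0.5,"dy": -0.64,"dz": 0.95,"wx": 0,"wy": 0,"wz": 0}
    - {"dx": 1,"dy": -0.64,"dz": 0.95,"wx": 0,"wy": 0,"wz": 0}
    - {"dx": 1,"dy": -0.64,"dz": 0.95,"wx": 0,"wy": 0,"wz": 0}
    - {"dx": 1,"dy": -0.64,"dz": 0.95,"wx": 0,"wy": 0,"wz": 0}
    - {"dx": 1,"dy": -0.64,"dz": 0.95,"wx": 0,"wy": 0,"wz": 0}
    - {"dx": 0.5,"dy": 0,"dz": 0,"wx": 0,"wy": 0,"wz": 0}
    - {"dx": 0,"dy": 0,"dz": 0,"wx": 0,"wy": 0,"wz": 0}

```text
time_s: 4.63
tcp_pos: [0.5103, -0.2743, 0.1385]
eef_rot: [-121.3, 89.7, -36.0]
contact_force: [-0.9, 0.3, 0.1]
gripper_width: 0.0005
```

```bash
python3 - <<'E'
from h import *
plan([.505,-.265,.034],177)
p,d=r.capture("scene");save("s3",cv2.resize(p[130:330,200:420],None,fx=3,fy=3))
E
```

```text
t 4.63 pos [ 0.5103 -0.2743  0.1385] y-az 175.21 F [-0.93  0.26  0.07] M [-0.016  0.223 -0.042] w 0.0005 j6 [ -8.8  16.2 -19.6   0.2 -53.9   3.9]
world delta [-0.0053  0.0093 -0.1045] tool shares total [5.22 0.33 0.46]
rot shares [-0.39 -0.04  0.06]
```

View pics/s3.png

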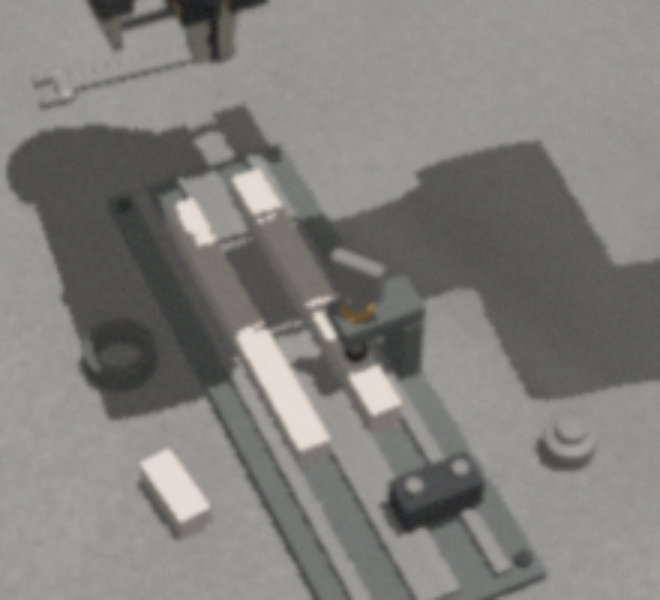

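The fingers hang in line with the working lane, behind the bar and clear of the spanner. Descending.

Emit:
arm_command:
  plan:
    - {"dx": 0.9,"dy": 0.3,"dz": 0,"wx": -0.39,"wy": 0,"wz": 0}
    - {"dx": 1,"dy": 0,"dz": 0,"wx": 0,"wy": 0,"wz": 0.05}
    - {"dx": 1,"dy": 0,"dz": 0,"wx": 0,"wy": 0,"wz": 0}
    - {"dx": 1,"dy": 0,"dz": 0,"wx": 0,"wy": 0,"wz": 0}
    - {"dx": 0.7,"dy": 0,"dz": 0,"wx": 0,"wy": 0,"wz": 0}
    - {"dx": 0.3,"dy": 0,"dz": 0,"wx": 0,"wy": 0,"wz": 0}
    - {"dx": 0,"dy": 0,"dz": 0,"wx": 0,"wy": 0,"wz": 0}

```text
time_s: 5.27
tcp_pos: [0.5087, -0.2804, 0.0469]
eef_rot: [-117.3, 89.1, -30.8]
contact_force: [-0.4, -0.2, -0.5]
gripper_width: 0.0002
```

```bash
python3 - <<'E'
from h import *
plan([.507,-.2335,.034],177)
p,d=r.capture("top");save("t4",cv2.resize(p[205:305,240:440],None,fx=4,fy=4,interpolation=cv2.INTER_CUBIC))
E
```

```text
t 5.27 pos [ 0.5087 -0.2804  0.0469] y-az 176.58 F [-0.38 -0.25 -0.49] M [0.005 0.219 0.029] w 0.0002 j6 [ -9.4  22.3 -25.3   0.5 -41.5   5.5]
world delta [-0.0017  0.0469 -0.0129] tool shares total [0.62 0.23 2.34]
rot shares [-0.09 -0.09  0.18]
```

View pics/t4.png

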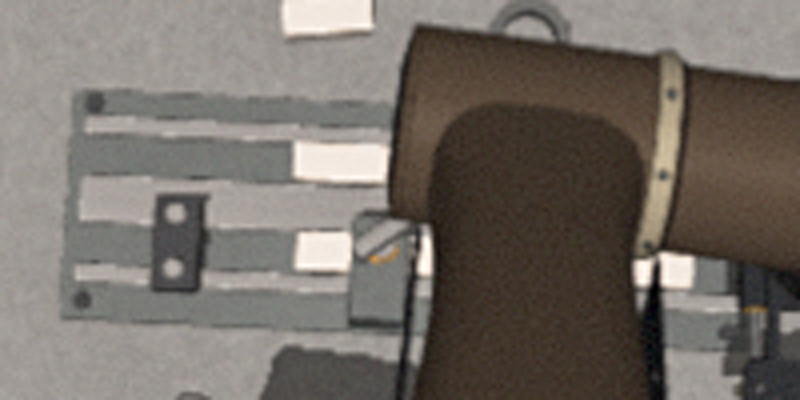

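Bar front is at crop (295,250) and the stop face at crop (205,245), both visible in this view. I'm lowering the last bit and closing on the bar's rear.

Emit:
arm_command:
  plan:
    - {"dx": 0.62,"dy": 0.05,"dz": 0,"wx": 0,"wy": -0.09,"wz": 0.18}
    - {"dx": 0.1,"dy": 0.1,"dz": 0.5,"wx": 0,"wy": 0,"wz": 0}
    - {"dx": 0,"dy": 0.1,"dz": 0.5,"wx": 0,"wy": 0,"wz": 0}
    - {"dx": 0,"dy": 0,"dz": 0.5,"wx": 0,"wy": 0,"wz": 0}
    - {"dx": 0,"dy": 0,"dz": 0.2,"wx": 0,"wy": 0,"wz": 0}
    - {"dx": 0,"dy": 0,"dz": 0.2,"wx": 0,"wy": 0,"wz": 0}

```text
time_s: 5.82
tcp_pos: [0.509, -0.241, 0.0371]
eef_rot: [-100.3, 89.6, -13.8]
contact_force: [0.8, -0.5, -0.1]
gripper_width: 0.0005
```

```bash
python3 - <<'E'
from h import *
plan([.507,-.2335,.034],177)
E
```

```text
t 5.82 pos [ 0.509  -0.241   0.0371] y-az 176.46 F [ 0.84 -0.5  -0.11] M [0.005 0.127 0.05 ] w 0.0005 j6 [ -5.4  22.  -27.5   0.1 -40.1   1.8]
world delta [-0.002   0.0075 -0.0031] tool shares total [0.15 0.13 0.37]
rot shares [-0.12 -0.02  0.09]
```

Emit:
arm_command:
  plan:
    - {"dx": 0.15,"dy": 0.1,"dz": 0.3,"wx": 0,"wy": 0,"wz": 0.08}
    - {"dx": 0,"dy": 0,"dz": 0.3,"wx": 0,"wy": 0,"wz": 0}
    - {"dx": 0,"dy": 0,"dz": 0.3,"wx": 0,"wy": 0,"wz": 0}
    - {"dx": 0,"dy": 0,"dz": 0.3,"wx": 0,"wy": 0,"wz": 0}
    - {"dx": 0,"dy": 0,"dz": 0.3,"wx": 0,"wy": 0,"wz": 0}
    - {"dx": 0,"dy": 0,"dz": 0.2,"wx": 0,"wy": 0,"wz": 0}
    - {"dx": 0,"dy": 0,"dz": 0.1,"wx": 0,"wy": 0,"wz": 0}
    - {"dx": 0,"dy": 0,"dz": 0.0,"wx": 0,"wy": 0,"wz": 0}

```text
time_s: 6.48
tcp_pos: [0.5104, -0.1998, 0.0352]
eef_rot: [-130.9, 89.8, -44.2]
contact_force: [-0.8, -1.2, -0.9]
gripper_width: 0.0004
```

```bash
python3 - <<'E'
from h import *
plan([.510,-.178,.034],177)
p,d=r.capture("top");save("t5",cv2.resize(p[205:305,240:440],None,fx=4,fy=4,interpolation=cv2.INTER_CUBIC))
p,d=r.capture("scene");save("s5",cv2.resize(p[130:330,200:420],None,fx=3,fy=3))
E
```

```text
t 6.48 pos [ 0.5104 -0.1998  0.0352] y-az 176.64 F [-0.76 -1.24 -0.93] M [-0.422  0.121 -0.018] w 0.0004 j6 [ -0.8  21.2 -29.4   0.2 -39.3  -2.7]
world delta [-0.0004  0.0218 -0.0012] tool shares total [0.06 0.08 1.09]
rot shares [-0.08 -0.03  0.03]
```

View pics/t5.png

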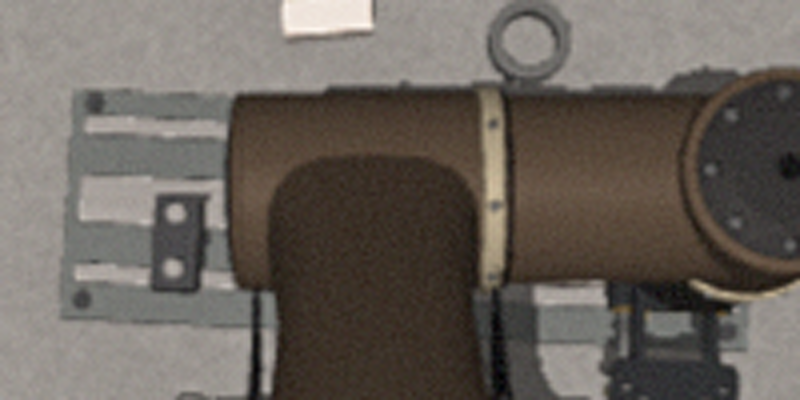

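View pics/s5.png

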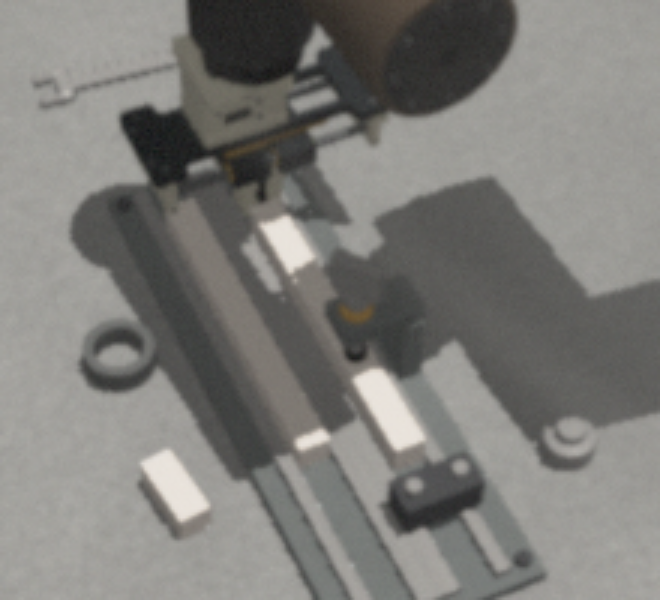

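The bar has advanced about 34 mm (scene: front at (405,455), stop at (430,480)) with everything else unmoved. Continuing slowly.

Emit:
arm_command:
  plan:
    - {"dx": 0,"dy": 0.05,"dz": 0.15,"wx": 0,"wy": 0,"wz": 0}
    - {"dx": 0,"dy": 0,"dz": 0.15,"wx": 0,"wy": 0,"wz": 0}
    - {"dx": 0,"dy": 0,"dz": 0.15,"wx": 0,"wy": 0,"wz": 0}
    - {"dx": 0,"dy": 0,"dz": 0.1,"wx": 0,"wy": 0,"wz": 0}
    - {"dx": 0,"dy": 0,"dz": 0.1,"wx": 0,"wy": 0,"wz": 0}
    - {"dx": 0,"dy": 0,"dz": 0.08,"wx": 0,"wy": 0,"wz": 0}

```text
time_s: 7.08
tcp_pos: [0.5102, -0.1854, 0.0351]
eef_rot: [-131.3, 89.8, -44.8]
contact_force: [0.1, -1.5, -0.8]
gripper_width: 0.0007
```

```bash
python3 - <<'E'
from h import *
plan([.510,-.178,.034],177)
p,d=r.capture("scene");save("s6",cv2.resize(p[230:320,290:390],None,fx=6,fy=6))
E
```

```text
t 7.08 pos [ 0.5102 -0.1854  0.0351] y-az 176.52 F [ 0.12 -1.55 -0.83] M [-0.499  0.058 -0.049] w 0.0007 j6 [  0.8  20.8 -30.1   0.2 -39.   -4.5]
world delta [-0.0002  0.0074 -0.0011] tool shares total [0.05 0.03 0.37]
rot shares [-0.11 -0.03  0.03]
```

View pics/s6.png

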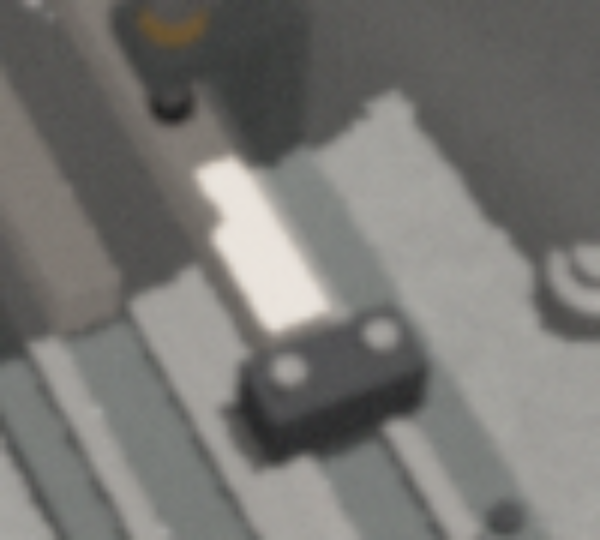

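The bar is nearly at the stop (front edge at crop (270–330,320)). Now feeling for contact with 1 mm rows.

Emit:
arm_command:
  plan:
    - {"dx": 0,"dy": 0,"dz": 0.07,"wx": 0,"wy": 0,"wz": 0}
    - {"dx": 0,"dy": 0,"dz": 0.07,"wx": 0,"wy": 0,"wz": 0}
    - {"dx": 0,"dy": 0,"dz": 0.06,"wx": 0,"wy": 0,"wz": 0}
    - {"dx": 0,"dy": 0,"dz": 0.06,"wx": 0,"wy": 0,"wz": 0}

```text
time_s: 7.47
tcp_pos: [0.5106, -0.1795, 0.0351]
eef_rot: [-130.7, 89.8, -44.2]
contact_force: [-0.4, -1.4, 0.8]
gripper_width: 0.0004
```

Emit:
arm_command:
  plan:
    - {"dx": 0,"dy": 0,"dz": 0.06,"wx": 0,"wy": 0,"wz": 0}

```text
time_s: 7.55
tcp_pos: [0.5107, -0.1782, 0.0351]
eef_rot: [-130.4, 89.8, -43.9]
contact_force: [-0.2, -2.3, 0.4]
gripper_width: 0.0005
```

Emit:
arm_command:
  plan:
    - {"dx": 0,"dy": 0,"dz": 0.06,"wx": 0,"wy": 0,"wz": 0}

```text
time_s: 7.63
tcp_pos: [0.5108, -0.1769, 0.0351]
eef_rot: [-130.9, 89.8, -44.3]
contact_force: [-0.0, -1.5, -0.4]
gripper_width: 0.0005
```

Emit:
arm_command:
  plan:
    - {"dx": 0,"dy": 0,"dz": 0.05,"wx": 0,"wy": 0,"wz": 0}

```text
time_s: 7.72
tcp_pos: [0.5109, -0.1758, 0.0351]
eef_rot: [-130.6, 89.8, -44.1]
contact_force: [-0.1, -1.1, 0.2]
gripper_width: 0.0002
```

Emit:
arm_command:
  plan:
    - {"dx": 0,"dy": 0,"dz": 0.05,"wx": 0,"wy": 0,"wz": 0}

```text
time_s: 7.8
tcp_pos: [0.511, -0.1747, 0.0351]
eef_rot: [-130.5, 89.8, -44.0]
contact_force: [0.5, -1.4, 0.3]
gripper_width: 0.0005
```

Emit:
arm_command:
  plan:
    - {"dx": 0,"dy": 0,"dz": 0.05,"wx": 0,"wy": 0,"wz": 0}

```text
time_s: 7.88
tcp_pos: [0.511, -0.1736, 0.0351]
eef_rot: [-130.6, 89.8, -44.0]
contact_force: [0.0, -2.0, 0.2]
gripper_width: 0.0003
```

```bash
python3 - <<'E'
from h import *
plan([.510,-.178,.034],177)
p,d=r.capture("scene");save("s7",cv2.resize(p[230:320,290:390],None,fx=6,fy=6))
E
```

```text
t 7.88 pos [ 0.511  -0.1736  0.0351] y-az 176.52 F [ 0.02 -1.98  0.15] M [-0.457  0.082 -0.016] w 0.0003 j6 [  2.2  20.5 -30.5   0.2 -38.8  -5.8]
world delta [-0.001  -0.0044 -0.0011] tool shares total [ 0.06  0.04 -0.22]
rot shares [-0.1  -0.03  0.03]
```

View pics/s7.png

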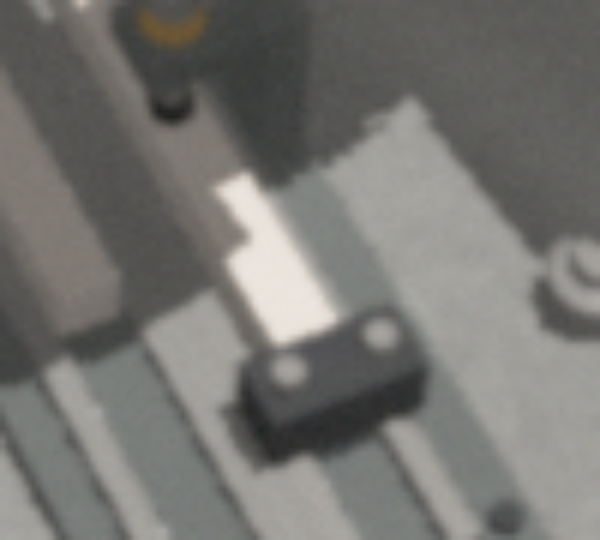

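The stop hasn't moved (bolts at (290,370) and (380,335), as before), and the force is only sliding friction.

Emit:
arm_command:
  plan:
    - {"dx": 0,"dy": 0,"dz": 0.05,"wx": 0,"wy": 0,"wz": 0}

```text
time_s: 8.02
tcp_pos: [0.5111, -0.1724, 0.0351]
eef_rot: [-130.1, 89.8, -43.6]
contact_force: [0.4, -2.1, -0.5]
gripper_width: 0.0004
```

Emit:
arm_command:
  plan:
    - {"dx": 0,"dy": 0,"dz": 0.05,"wx": 0,"wy": 0,"wz": 0}

```text
time_s: 8.1
tcp_pos: [0.5111, -0.1718, 0.0352]
eef_rot: [-137.7, 89.8, -51.2]
contact_force: [0.6, -12.9, -0.9]
gripper_width: 0.0005
```

Emit:
arm_command:
  plan:
    - {"dx": 0,"dy": 0,"dz": 0.05,"wx": 0,"wy": 0,"wz": 0}

```text
time_s: 8.18
tcp_pos: [0.5111, -0.1717, 0.0353]
eef_rot: [-151.4, 89.7, -64.8]
contact_force: [1.1, -15.1, -2.2]
gripper_width: 0.0007
```

Emit:
arm_command:
  plan:
    - {"dx": 0,"dy": 0,"dz": 0.05,"wx": 0,"wy": 0,"wz": 0}

```text
time_s: 8.27
tcp_pos: [0.5111, -0.1718, 0.0354]
eef_rot: [-159.2, 89.7, -72.6]
contact_force: [0.3, -9.8, -2.0]
gripper_width: 0.0004
```

A contact force of 13–15 N with no further travel means the bar is seated on the stop, well under the 45 N that would shift it. I'm backing off and rising to look at the wing.

Emit:
arm_command:
  plan:
    - {"dx": 0,"dy": 0,"dz": -0.4,"wx": 0,"wy": 0,"wz": 0}
    - {"dx": 0,"dy": 0,"dz": -0.5,"wx": 0,"wy": 0,"wz": 0}
    - {"dx": -0.5,"dy": 0,"dz": -0.2,"wx": 0,"wy": 0,"wz": 0}
    - {"dx": -1,"dy": 0,"dz": 0,"wx": 0,"wy": 0,"wz": 0}
    - {"dx": -1,"dy": 0,"dz": 0,"wx": 0,"wy": 0,"wz": 0}
    - {"dx": -1,"dy": 0,"dz": 0,"wx": 0,"wy": 0,"wz": 0}
    - {"dx": -1,"dy": 0,"dz": 0,"wx": 0,"wy": 0,"wz": 0}
    - {"dx": -1,"dy": 0,"dz": 0,"wx": 0,"wy": 0,"wz": 0}
    - {"dx": -1,"dy": 0,"dz": 0,"wx": 0,"wy": 0,"wz": 0}
    - {"dx": -1,"dy": 0,"dz": 0,"wx": 0,"wy": 0,"wz": 0}
    - {"dx": -1,"dy": 0,"dz": 0.5,"wx": 0,"wy": 0,"wz": 0}
    - {"dx": -1,"dy": 0,"dz": 1,"wx": 0,"wy": 0,"wz": 0}
    - {"dx": -1,"dy": 0,"dz": 1,"wx": 0,"wy": 0,"wz": 0}
    - {"dx": -1,"dy": 0,"dz": 1,"wx": 0,"wy": 0,"wz": 0}
    - {"dx": -1,"dy": 0,"dz": 1,"wx": 0,"wy": 0,"wz": 0}
    - {"dx": -1,"dy": 0,"dz": 1,"wx": 0,"wy": 0,"wz": 0}
    - {"dx": -0.5,"dy": 0,"dz": 1,"wx": 0,"wy": 0,"wz": 0}
    - {"dx": 0,"dy": 0,"dz": 1,"wx": 0,"wy": 0,"wz": 0}
    - {"dx": 0,"dy": 0,"dz": 1,"wx": 0,"wy": 0,"wz": 0}
    - {"dx": 0,"dy": 0,"dz": 1,"wx": 0,"wy": 0,"wz": 0}
  fingers: -0.3

```text
time_s: 9.93
tcp_pos: [0.5158, -0.0059, 0.3437]
eef_rot: [-53.0, 89.5, 32.9]
contact_force: [1.0, 0.6, 0.1]
gripper_width: 0.0572
```

Emit:
arm_command:
  plan:
    - {"dx": 0,"dy": 0,"dz": 1,"wx": 0,"wy": 0,"wz": 0}
    - {"dx": 0,"dy": 0,"dz": 1,"wx": 0,"wy": 0,"wz": 0}
    - {"dx": 0,"dy": 0,"dz": 1,"wx": 0,"wy": 0,"wz": 0}
    - {"dx": 0,"dy": 0,"dz": 1,"wx": 0,"wy": 0,"wz": 0}
    - {"dx": 0,"dy": 0,"dz": 0.5,"wx": 0,"wy": 0,"wz": 0}
    - {"dx": 0,"dy": 0,"dz": 0,"wx": 0,"wy": 0,"wz": 0}

```text
time_s: 10.43
tcp_pos: [0.5203, 0.0888, 0.35]
eef_rot: [-42.7, 89.2, 43.3]
contact_force: [-0.6, 0.2, -0.6]
gripper_width: 0.0568
```

```bash
python3 - <<'E'
from h import *
plan([.525,.09,.30],177)
m=r.camera_model("wrist")
p,d=r.capture("wrist");save("w8",p);np.savez("w8.npz",p=p,d=d,R=m["R"],t=m["t"],cx=m["cx"],cy=m["cy"],dist=m["dist"],vertical_fov=m["vertical_fov"])
for q in ["wing","screw","stop_face"]:
        print(q,[(np.round(x["score"],2),np.round(x["centre"],1)) for x in r.spot_point("wrist",q)])
p,d=r.capture("top");save("t8",cv2.resize(p[205:305,240:440],None,fx=4,fy=4,interpolation=cv2.INTER_CUBIC))
E
```

```text
t 10.43 pos [0.5203 0.0888 0.35  ] y-az 175.97 F [-0.59  0.24 -0.58] M [-0.022  0.112 -0.008] w 0.0568 j6 [ 30.9   3.   -7.2  -0.2 -79.  -34.9]
world delta [ 0.0047  0.0012 -0.05  ] tool shares total [ 2.5  -0.21  0.05]
rot shares [-0.23  0.13  0.12]
wing []
screw [(np.float64(0.87), array([320.7,  94. ])), (np.float64(0.43), array([264.1,  28. ])), (np.float64(0.21), array([265.8, 141.4]))]
stop_face [(np.float64(0.7), array([313.1, 186.7]))]
```

View pics/w8.png

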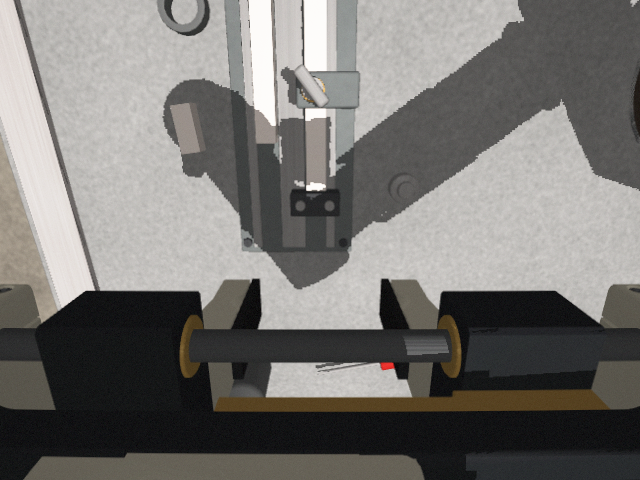

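The wrist view shows the wing from about (300,68) to (322,104), and the bar front touching the stop at (315,188). I'll locate the wing from the depth.

```bash
cat > wing.py <<'E'
from h import *
def wing(m,d,box,zmin=.105):
    k,di=K(m);x0,x1,y0,y1=box
    u,v=np.meshgrid(np.arange(x0,x1),np.arange(y0,y1));dd=d[y0:y1,x0:x1]
    q=cv2.undistortPoints(np.stack([u.ravel(),v.ravel()],1)[:,None].astype(float),k,di)[:,0]
    P=np.c_[q*dd.ravel()[:,None],dd.ravel()][dd.ravel()>0]
    W=(P-np.array(m["t"]))@np.array(m["R"])
    return W
def fit(W,tol=.004):
    zt=np.percentile(W[:,2],95);T=W[W[:,2]>zt-tol]
    rect=cv2.minAreaRect((T[:,:2]*1000).astype(np.float32))
    b=cv2.boxPoints(rect);e=[b[1]-b[0],b[2]-b[1]];L=max(e,key=np.linalg.norm)
    return zt,T[:,2].mean(),len(T),rect,np.degrees(np.arctan2(L[1],L[0]))%180
E
python3 - <<'E'
from wing import *
z=np.load("w8.npz");m={k:z[k] for k in z.files};m["vertical_fov"]=float(m["vertical_fov"]);m["cx"]=float(m["cx"]);m["cy"]=float(m["cy"])
W=wing(m,z["d"],(270,370,50,130))
h,e=np.histogram(W[:,2],bins=np.arange(0,.17,.004));print([(round(a,3),b) for a,b in zip(e,h) if b])
W1=W[W[:,2]>.1]
print(fit(W1))
print(W1[:,:2].mean(0))
A=W[(W[:,2]>.088)&(W[:,2]<.098)];print("arm",A.mean(0),A.min(0),A.max(0))
# bar height
for px in [(315,130),(316,150),(315,185),(315,20),(262,60)]:
    print(px,atdepth(m,px,float(z["d"][px[1],px[0]])).round(4))
E
```

```text
[(np.float64(0.0), np.int64(41)), (np.float64(0.004), np.int64(9)), (np.float64(0.008), np.int64(886)), (np.float64(0.012), np.int64(89)), (np.float64(0.016), np.int64(2116)), (np.float64(0.02), np.int64(91)), (np.float64(0.024), np.int64(33)), (np.float64(0.028), np.int64(46)), (np.float64(0.032), np.int64(548)), (np.float64(0.036), np.int64(663)), (np.float64(0.08), np.int64(2)), (np.float64(0.084), np.int64(40)), (np.float64(0.088), np.int64(1388)), (np.float64(0.092), np.int64(282)), (np.float64(0.104), np.int64(1)), (np.float64(0.108), np.int64(77)), (np.float64(0.112), np.int64(30)), (np.float64(0.124), np.int64(1)), (np.float64(0.132), np.int64(1)), (np.float64(0.136), np.int64(1)), (np.float64(0.14), np.int64(107)), (np.float64(0.144), np.int64(508))]
(np.float64(0.14648245074910143), np.float64(0.14508312892926056), 598, ((523.1354370117188, -18.960132598876953), (11.984077453613281, 39.50977325439453), 33.66529846191406), np.float32(123.66528))
[ 0.52345593 -0.01884576]
arm [ 0.50247148 -0.01685692  0.0911068 ] [ 0.47492402 -0.03642703  0.08800981] [0.54134026 0.00165733 0.09526518]
(315, 130) [0.5253 0.024  0.0363]
(316, 150) [0.5258 0.0477 0.0365]
(315, 185) [0.5303 0.0907 0.0372]
(315, 20) [ 0.5164 -0.0934  0.0392]
(262, 60) [ 0.5804 -0.058   0.0341]
```

Emit:
arm_command:
  plan:
    - {"dx": 0.5,"dy": 0,"dz": 0,"wx": -1,"wy": 0.13,"wz": 0.12}
    - {"dx": 0.5,"dy": 0,"dz": 0,"wx": -1,"wy": 0,"wz": 0}
    - {"dx": 0.5,"dy": 0,"dz": 0,"wx": -1,"wy": 0,"wz": 0}
    - {"dx": 0.5,"dy": 0,"dz": 0,"wx": -1,"wy": 0,"wz": 0}
    - {"dx": 0.5,"dy": 0,"dz": 0,"wx": -1,"wy": 0,"wz": 0}
    - {"dx": 0.5,"dy": 0,"dz": 0,"wx": -1,"wy": 0,"wz": 0}
    - {"dx": 0.5,"dy": 0,"dz": 0,"wx": -1,"wy": 0,"wz": 0}
    - {"dx": 0,"dy": 0,"dz": 0,"wx": -1,"wy": 0,"wz": 0}
    - {"dx": 0,"dy": 0,"dz": 0,"wx": -0.2,"wy": 0,"wz": 0}
    - {"dx": 0,"dy": 0,"dz": 0,"wx": 0,"wy": 0,"wz": 0}

```text
time_s: 11.52
tcp_pos: [0.5199, 0.0778, 0.2774]
eef_rot: [141.3, 89.9, -94.1]
contact_force: [0.9, -0.1, -0.8]
gripper_width: 0.0568
```

```bash
python3 - <<'E'
from wing import *
plan([.523,-.019,.19],213.7)
m=r.camera_model("wrist")
p,d=r.capture("wrist");save("w9",p);np.savez("w9.npz",p=p,d=d)
print([(np.round(x["score"],2),np.round(x["centre"],1)) for x in r.spot_point("wrist","wing")])
q=proj(m,[[.523,-.019,.145]])[0];print(q)
x,y=int(q[0]),int(q[1])
W=wing(m,d,(max(0,x-60),x+60,max(0,y-60),min(270,y+60)))
print(fit(W[W[:,2]>.1]))
s=r.camera_model("scene")
for z in np.arange(.03,.06,.004): print(round(z,3),proj(s,[[.523,-.018,z]])[0].round(1))
z0=np.load("scene0.npz")["p"]
save("pad0",cv2.resize(z0[235:265,300:340],None,fx=16,fy=16,interpolation=cv2.INTER_CUBIC))
E
```

```text
t 11.52 pos [0.5199 0.0778 0.2774] y-az -145.45 F [ 0.92 -0.14 -0.75] M [-0.009  0.163  0.037] w 0.0568 j6 [ 30.    5.  -14.4   0.1 -70.7   4.6]
world delta [ 0.0031 -0.0968 -0.0874] tool shares total [ 4.38  2.61 -4.07]
rot shares [ 0.19 -0.02 -0.01]
[(np.float64(0.74), array([386.4, 117.8])), (np.float64(0.62), array([222.5,  49.7])), (np.float64(0.18), array([369. , 118.4]))]
[392.24493229 119.33480844]
(np.float64(0.1464396376729945), np.float64(0.1451627985281244), 902, ((523.594970703125, -18.379281997680664), (12.19527816772461, 39.364830017089844), 33.54213333129883), np.float32(123.54202))
0.03 [318.3 249.4]
0.034 [318.3 248.3]
0.038 [318.4 247.2]
0.042 [318.4 246.1]
0.046 [318.4 245. ]
0.05 [318.4 243.9]
0.054 [318.5 242.8]
0.058 [318.5 241.7]
```

View pics/w9.png

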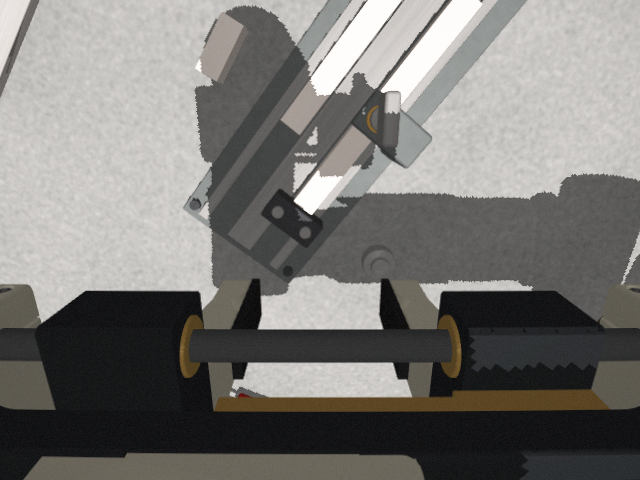

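View pics/pad0.png

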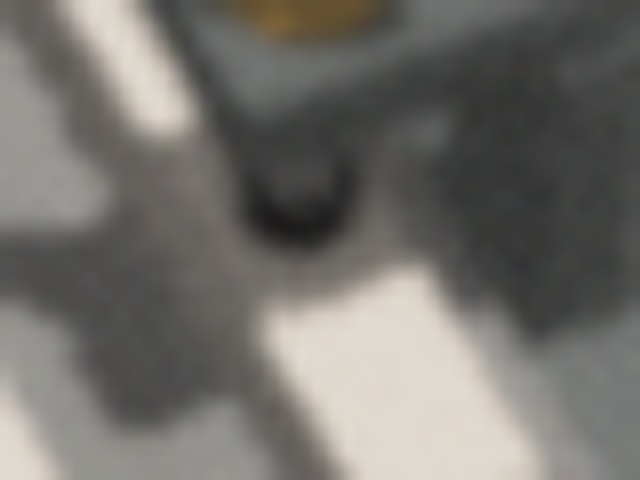

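Two wrist views agree on the wing: centre (0.5235,-0.0186), azimuth 123.5°, top about 0.146 m. Moving above it.

Emit:
arm_command:
  plan:
    - {"dx": 0.3,"dy": 0.52,"dz": -0.81,"wx": 0.19,"wy": 0,"wz": 0}
    - {"dx": 0.8,"dy": 0.52,"dz": -0.81,"wx": 0,"wy": 0,"wz": 0}
    - {"dx": 0.9,"dy": 0.52,"dz": -0.81,"wx": 0,"wy": 0,"wz": 0}
    - {"dx": 0.9,"dy": 0.52,"dz": -0.81,"wx": 0,"wy": 0,"wz": 0}
    - {"dx": 0.9,"dy": 0.52,"dz": -0.81,"wx": 0,"wy": 0,"wz": 0}
    - {"dx": 0,"dy": 0,"dz": 0,"wx": 0,"wy": 0,"wz": 0}

```text
time_s: 12.12
tcp_pos: [0.5244, -0.0207, 0.2031]
eef_rot: [-110.8, 89.4, 12.2]
contact_force: [-0.5, 0.2, -0.0]
gripper_width: 0.0573
```

```bash
python3 - <<'E'
from wing import *
plan([.5235,-.0186,.125],213.5)
E
```

```text
t 12.12 pos [ 0.5244 -0.0207  0.2031] y-az -147.01 F [-0.52  0.16 -0.  ] M [-0.011  0.338  0.015] w 0.0573 j6 [ 19.2   7.6 -21.5   0.1 -60.4  13.7]
world delta [-0.0009  0.0021 -0.0781] tool shares total [3.9  0.02 0.13]
rot shares [-0.11 -0.04  0.11]
```

Emit:
arm_command:
  plan:
    - {"dx": 0.9,"dy": 0,"dz": 0.1,"wx": -0.11,"wy": -0.04,"wz": 0.11}
    - {"dx": 0.9,"dy": 0,"dz": 0,"wx": 0,"wy": 0,"wz": 0}
    - {"dx": 0.9,"dy": 0,"dz": 0,"wx": 0,"wy": 0,"wz": 0}
    - {"dx": 0.7,"dy": 0,"dz": 0,"wx": 0,"wy": 0,"wz": 0}
    - {"dx": 0.4,"dy": 0,"dz": 0,"wx": 0,"wy": 0,"wz": 0}
    - {"dx": 0,"dy": 0,"dz": 0,"wx": 0,"wy": 0,"wz": 0}

```text
time_s: 12.62
tcp_pos: [0.5268, -0.02, 0.128]
eef_rot: [-117.1, 89.6, 5.6]
contact_force: [-1.0, 0.4, 0.1]
gripper_width: 0.0569
```

```bash
python3 - <<'E'
from wing import *
plan([.5235,-.0186,.125],213.5)
p,d=r.capture("scene");save("s10",cv2.resize(p[130:330,220:420],None,fx=3,fy=3))
E
```

```text
t 12.62 pos [ 0.5268 -0.02    0.128 ] y-az -147.28 F [-1.04  0.43  0.09] M [-0.001  0.283  0.036] w 0.0569 j6 [ 19.2  12.3 -26.8   0.1 -50.6  13.4]
world delta [-0.0033  0.0014 -0.003 ] tool shares total [0.15 0.1  0.15]
rot shares [-0.17 -0.04  0.08]
```

View pics/s10.png

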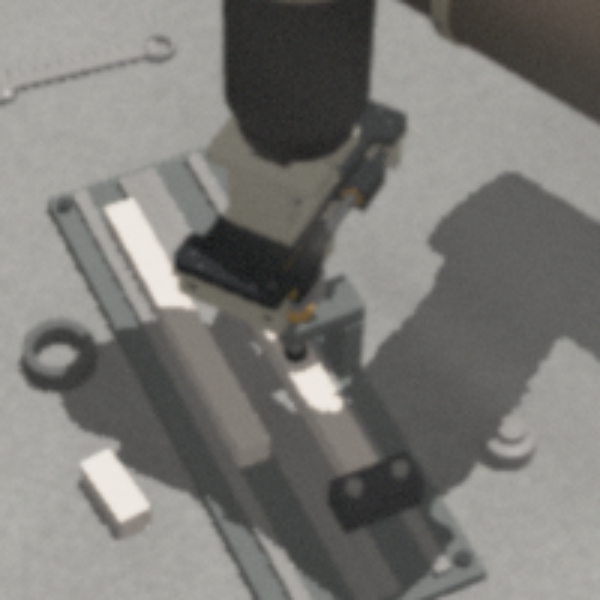

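The fingers straddle the wing above the arm. Final correction, then close.

Emit:
arm_command:
  plan:
    - {"dx": 0.15,"dy": 0.1,"dz": 0.15,"wx": -0.17,"wy": -0.04,"wz": 0.08}
    - {"dx": 0,"dy": 0,"dz": 0,"wx": 0,"wy": 0,"wz": 0}

```text
time_s: 12.83
tcp_pos: [0.5248, -0.018, 0.1274]
eef_rot: [-119.5, 89.9, 4.1]
contact_force: [0.1, 0.1, 0.1]
gripper_width: 0.0567
```

Emit:
arm_command:
  plan:
    - {"dx": 0,"dy": 0,"dz": 0,"wx": 0,"wy": 0,"wz": 0}
    - {"dx": 0,"dy": 0,"dz": 0,"wx": 0,"wy": 0,"wz": 0}
    - {"dx": 0,"dy": 0,"dz": 0,"wx": 0,"wy": 0,"wz": 0}
    - {"dx": 0,"dy": 0,"dz": 0,"wx": 0,"wy": 0,"wz": 0}
    - {"dx": 0,"dy": 0,"dz": 0,"wx": 0,"wy": 0,"wz": 0}
    - {"dx": 0,"dy": 0,"dz": 0,"wx": 0,"wy": 0,"wz": 0}
  fingers: 1
  force: 20

```text
time_s: 13.33
tcp_pos: [0.5266, -0.0172, 0.1307]
eef_rot: [-112.6, 89.5, 11.0]
contact_force: [-0.9, -0.3, -0.5]
gripper_width: 0.023
```

```bash
python3 - <<'E'
from wing import *
plan([.5235,-.0186,.125],213.5)
E
```

```text
t 13.33 pos [ 0.5266 -0.0172  0.1307] y-az -146.39 F [-0.91 -0.34 -0.53] M [ 0.036  0.212 -0.001] w 0.023 j6 [ 19.5  12.  -26.6   0.1 -50.9  14. ]
world delta [-0.0031 -0.0014 -0.0057] tool shares total [0.28 0.17 0.03]
rot shares [ 0.02 -0.04  0.09]
```

Rows with zeros let the arm creep (about +0.5 mm per row in z). I'm correcting that and finishing the close.

Emit:
arm_command:
  plan:
    - {"dx": 0.2,"dy": 0.14,"dz": 0.03,"wx": 0,"wy": -0.04,"wz": 0.09}
    - {"dx": 0.06,"dy": 0.02,"dz": 0,"wx": 0,"wy": 0,"wz": 0.02}
    - {"dx": 0.03,"dy": 0.02,"dz": 0,"wx": 0,"wy": 0,"wz": 0.02}
    - {"dx": 0.03,"dy": 0,"dz": 0,"wx": 0,"wy": 0,"wz": 0.02}

```text
time_s: 13.67
tcp_pos: [0.5233, -0.0188, 0.1258]
eef_rot: [93.0, 89.8, -143.3]
contact_force: [-5.2, 1.2, 9.7]
gripper_width: 0.012
```

```bash
python3 - <<'E'
from wing import *
plan([.5235,-.0186,.125],213.5)
E
```

```text
t 13.67 pos [ 0.5233 -0.0188  0.1258] y-az -146.36 F [-5.25  1.25  9.73] M [ 0.616  1.542 -0.013] w 0.012 j6 [ 19.5  12.4 -26.9   0.1 -50.9  14.1]
world delta [ 0.0002  0.0002 -0.0008] tool shares total [ 0.04 -0.01  0.  ]
rot shares [ 0.03 -0.   -0.05]
```

The wing is gripped (opening 12.0 mm, the wing's thickness). It's at least 36° from the bar, so the first block is about 20° clockwise.

Emit:
arm_command:
  plan:
    - {"dx": 0.01,"dy": 0,"dz": 0,"wx": 0.6,"wy": 0,"wz": 0}
    - {"dx": 0.01,"dy": 0,"dz": 0,"wx": 0.6,"wy": 0,"wz": 0}
    - {"dx": 0.01,"dy": 0,"dz": 0,"wx": 0.6,"wy": 0,"wz": 0}
    - {"dx": 0.01,"dy": 0,"dz": 0,"wx": 0.6,"wy": 0,"wz": 0}
    - {"dx": 0.01,"dy": 0,"dz": 0,"wx": 0.6,"wy": 0,"wz": 0}
    - {"dx": 0.01,"dy": 0,"dz": 0,"wx": 0.6,"wy": 0,"wz": 0}

```text
time_s: 14.17
tcp_pos: [0.5231, -0.0188, 0.1253]
eef_rot: [108.7, 89.8, -144.8]
contact_force: [-2.2, 0.5, 4.2]
gripper_width: 0.0122
```

```bash
python3 - <<'E'
from wing import *
plan([.5235,-.0186,.125],213.5)
E
```

```text
t 14.17 pos [ 0.5231 -0.0188  0.1253] y-az -163.49 F [-2.24  0.51  4.17] M [0.356 0.505 0.043] w 0.0122 j6 [ 19.5  12.5 -26.9   0.1 -50.8  -3. ]
world delta [ 0.0004  0.0002 -0.0003] tool shares total [ 0.01 -0.02  0.  ]
rot shares [-3.71 -0.01 -0.05]
```

Emit:
arm_command:
  plan:
    - {"dx": 0.01,"dy": 0,"dz": 0,"wx": 0.6,"wy": 0,"wz": 0}
    - {"dx": 0.01,"dy": 0,"dz": 0,"wx": 0.6,"wy": 0,"wz": 0}
    - {"dx": 0.01,"dy": 0,"dz": 0,"wx": 0.6,"wy": 0,"wz": 0}
    - {"dx": 0.01,"dy": 0,"dz": 0,"wx": 0.6,"wy": 0,"wz": 0}
    - {"dx": 0.01,"dy": 0,"dz": 0,"wx": 0.6,"wy": 0,"wz": 0}
    - {"dx": 0.01,"dy": 0,"dz": 0,"wx": 0.6,"wy": 0,"wz": 0}

```text
time_s: 14.67
tcp_pos: [0.523, -0.0188, 0.1247]
eef_rot: [124.0, 89.8, -146.9]
contact_force: [-1.9, -0.1, 3.0]
gripper_width: 0.0118
```

```bash
cat > st.py <<'E'
from wing import *
st=r.get_state();R=Rt(st)
az=np.degrees(np.arctan2(R[1,1],R[0,1]))
print("t",round(st["time_s"],2),st["tcp_pos"].round(4),"turned",round((213.64-az)%360,2),"Mz",round(st["moment"][2],3),"M",st["moment"].round(2),"F",st["contact_force"].round(1),"w",round(st["gripper_width"],4),"j6",round(st["joints"][5],1),"tau6",round(st["joint_torque"][5],3))
E
python3 st.py
```

```text
t 14.67 [ 0.523  -0.0188  0.1247] turned 34.48 Mz 0.043 M [0.4  0.44 0.04] F [-1.9 -0.1  3. ] w 0.0118 j6 -20.4 tau6 0.952
```

Emit:
arm_command:
  plan:
    - {"dx": 0.01,"dy": 0,"dz": 0,"wx": 0.6,"wy": 0,"wz": 0}
    - {"dx": 0.01,"dy": 0,"dz": 0,"wx": 0.6,"wy": 0,"wz": 0}
    - {"dx": 0.01,"dy": 0,"dz": 0,"wx": 0.6,"wy": 0,"wz": 0}

```text
time_s: 14.92
tcp_pos: [0.5229, -0.0188, 0.1245]
eef_rot: [131.7, 89.8, -147.8]
contact_force: [-1.7, -1.0, 4.0]
gripper_width: 0.0121
```

```bash
python3 st.py
```

```text
t 14.92 [ 0.5229 -0.0188  0.1245] turned 43.15 Mz 0.097 M [0.4  0.49 0.1 ] F [-1.7 -1.   4. ] w 0.0121 j6 -29.0 tau6 0.952
```

Emit:
arm_command:
  plan:
    - {"dx": 0.01,"dy": 0,"dz": 0,"wx": 0.6,"wy": 0,"wz": 0}
    - {"dx": 0.01,"dy": 0,"dz": 0,"wx": 0.6,"wy": 0,"wz": 0}

```text
time_s: 15.08
tcp_pos: [0.5229, -0.0188, 0.1242]
eef_rot: [136.1, 89.8, -149.2]
contact_force: [-1.7, -0.6, 3.2]
gripper_width: 0.0118
```

```bash
python3 st.py
```

```text
t 15.08 [ 0.5229 -0.0188  0.1242] turned 48.93 Mz 0.005 M [0.37 0.46 0.01] F [-1.7 -0.6  3.2] w 0.0118 j6 -34.8 tau6 0.952
```

The moment noise is about 0.035 N m, so I'll average several readings per check.

```bash
cat > st.py <<'E'
from wing import *
import sys
n=int(sys.argv[1]) if len(sys.argv)>1 else 3
M=[];F=[]
for i in range(n):
    st=r.get_state();M.append(st["moment"][2]);F.append(st["contact_force"])
    if i<n-1: r.capture("scene")
R=Rt(st)
az=np.degrees(np.arctan2(R[1,1],R[0,1]))
print("t",round(st["time_s"],2),st["tcp_pos"].round(4),"turned",round((213.64-az)%360,2),"Mz",np.round(M,3),"mean",round(np.mean(M),3),"F",np.mean(F,0).round(1),"w",round(st["gripper_width"],4),"j6",round(st["joints"][5],1))
E
python3 st.py 4
```

```text
t 15.23 [ 0.5229 -0.0188  0.1242] turned 48.73 Mz [ 0.005 -0.062 -0.074 -0.067] mean -0.05 F [-1.9  0.4  4.1] w 0.0121 j6 -34.6
```

Emit:
arm_command:
  plan:
    - {"dx": 0.01,"dy": 0,"dz": 0,"wx": 0.6,"wy": 0,"wz": 0}
    - {"dx": 0.01,"dy": 0,"dz": 0,"wx": 0.6,"wy": 0,"wz": 0}

```text
time_s: 15.4
tcp_pos: [0.5228, -0.0188, 0.1241]
eef_rot: [141.0, 89.8, -149.4]
contact_force: [-2.0, 1.1, 3.8]
gripper_width: 0.0121
```

```bash
python3 st.py 3
```

```text
t 15.5 [ 0.5229 -0.0188  0.1241] turned 54.03 Mz [ 0.02  -0.004 -0.082] mean -0.022 F [-2.1  1.   4. ] w 0.0118 j6 -39.9
```

Emit:
arm_command:
  plan:
    - {"dx": 0.01,"dy": 0,"dz": 0,"wx": 0.6,"wy": 0,"wz": 0}
    - {"dx": 0.01,"dy": 0,"dz": 0,"wx": 0.6,"wy": 0,"wz": 0}
    - {"dx": 0.01,"dy": 0,"dz": 0,"wx": 0.3,"wy": 0,"wz": 0}

```text
time_s: 15.75
tcp_pos: [0.5228, -0.0188, 0.1238]
eef_rot: [147.9, 89.8, -149.1]
contact_force: [-3.0, 1.0, 6.3]
gripper_width: 0.0121
```

```bash
python3 st.py 1
```

```text
t 15.75 [ 0.5228 -0.0188  0.1238] turned 60.62 Mz [0.04] mean 0.04 F [-3.   1.   6.3] w 0.0121 j6 -46.5
```

Emit:
arm_command:
  plan:
    - {"dx": 0.01,"dy": 0,"dz": 0,"wx": 0.6,"wy": 0,"wz": 0}
    - {"dx": 0.01,"dy": 0,"dz": 0,"wx": 0.3,"wy": 0,"wz": 0}

```text
time_s: 15.92
tcp_pos: [0.5228, -0.0187, 0.1237]
eef_rot: [152.4, 89.8, -148.6]
contact_force: [-3.1, 1.0, 4.9]
gripper_width: 0.0122
```

```bash
python3 st.py 1
```

```text
t 15.92 [ 0.5228 -0.0187  0.1237] turned 64.62 Mz [0.016] mean 0.016 F [-3.1  1.   4.9] w 0.0122 j6 -50.5
```

Emit:
arm_command:
  plan:
    - {"dx": 0.01,"dy": 0,"dz": 0,"wx": 0.6,"wy": 0,"wz": 0}
    - {"dx": 0.01,"dy": 0,"dz": 0,"wx": 0.5,"wy": 0,"wz": 0}
    - {"dx": 0.01,"dy": 0,"dz": 0,"wx": 0.5,"wy": 0,"wz": 0}

```text
time_s: 16.17
tcp_pos: [0.5227, -0.0187, 0.1235]
eef_rot: [160.4, 89.8, -147.7]
contact_force: [-3.1, 1.1, 4.9]
gripper_width: 0.0117
```

```bash
python3 st.py 1
```

```text
t 16.17 [ 0.5227 -0.0187  0.1235] turned 71.78 Mz [0.071] mean 0.071 F [-3.1  1.1  4.9] w 0.0117 j6 -57.7
```

Emit:
arm_command:
  plan:
    - {"dx": 0.01,"dy": 0,"dz": 0,"wx": 0.5,"wy": 0,"wz": 0}
    - {"dx": 0.01,"dy": 0,"dz": 0,"wx": 0.5,"wy": 0,"wz": 0}

```text
time_s: 16.33
tcp_pos: [0.5227, -0.0187, 0.1233]
eef_rot: [165.0, 89.8, -147.6]
contact_force: [-2.8, 0.4, 5.3]
gripper_width: 0.012
```

```bash
python3 st.py 1
```

```text
t 16.33 [ 0.5227 -0.0187  0.1233] turned 76.28 Mz [0.035] mean 0.035 F [-2.8  0.4  5.3] w 0.012 j6 -62.2
```

Emit:
arm_command:
  plan:
    - {"dx": 0.01,"dy": 0,"dz": 0,"wx": 0.5,"wy": 0,"wz": 0}
    - {"dx": 0.01,"dy": 0,"dz": 0,"wx": 0.5,"wy": 0,"wz": 0}
    - {"dx": 0.01,"dy": 0,"dz": 0,"wx": 0.5,"wy": 0,"wz": 0}

```text
time_s: 16.58
tcp_pos: [0.5227, -0.0186, 0.1232]
eef_rot: [173.7, 89.8, -145.7]
contact_force: [-3.4, 1.1, 6.1]
gripper_width: 0.0119
```

```bash
python3 st.py 1
```

```text
t 16.58 [ 0.5227 -0.0186  0.1232] turned 83.02 Mz [0.095] mean 0.095 F [-3.4  1.1  6.1] w 0.0119 j6 -68.9
```

Emit:
arm_command:
  plan:
    - {"dx": 0.01,"dy": 0,"dz": 0,"wx": 0.5,"wy": 0,"wz": 0}
    - {"dx": 0.01,"dy": 0,"dz": 0,"wx": 0.5,"wy": 0,"wz": 0}

```text
time_s: 16.75
tcp_pos: [0.5226, -0.0186, 0.1231]
eef_rot: [179.2, 89.8, -144.7]
contact_force: [-3.4, 0.7, 4.9]
gripper_width: 0.0118
```

```bash
python3 st.py 1
```

```text
t 16.75 [ 0.5226 -0.0186  0.1231] turned 87.5 Mz [0.157] mean 0.157 F [-3.4  0.7  4.9] w 0.0118 j6 -73.4
```

The torque is rising (0.095, then 0.157). Going on in small steps.

Emit:
arm_command:
  plan:
    - {"dx": 0.01,"dy": 0,"dz": 0,"wx": 0.4,"wy": 0,"wz": 0}

```text
time_s: 16.83
tcp_pos: [0.5226, -0.0186, 0.1231]
eef_rot: [-177.7, 89.8, -143.3]
contact_force: [-3.0, 0.4, 5.1]
gripper_width: 0.0118
```

```bash
python3 st.py 1
```

```text
t 16.83 [ 0.5226 -0.0186  0.1231] turned 89.28 Mz [0.159] mean 0.159 F [-3.   0.4  5.1] w 0.0118 j6 -75.2
```

Emit:
arm_command:
  plan:
    - {"dx": 0.01,"dy": 0,"dz": 0,"wx": 0.35,"wy": 0,"wz": 0}

```text
time_s: 16.92
tcp_pos: [0.5226, -0.0186, 0.1231]
eef_rot: [-174.5, 89.8, -141.7]
contact_force: [-2.7, 1.9, 6.1]
gripper_width: 0.0119
```

```bash
python3 st.py 1
```

```text
t 16.92 [ 0.5226 -0.0186  0.1231] turned 90.8 Mz [0.231] mean 0.231 F [-2.7  1.9  6.1] w 0.0119 j6 -76.7
```

The torque is now about 0.17–0.19 N m above free-running and rising steadily from contact at about 81°. That's firmly bottomed but below the crush level. Backing off 90°, from 90.8 to about 1.

Emit:
arm_command:
  plan:
    - {"dx": 0,"dy": 0,"dz": 0,"wx": -0.6,"wy": 0,"wz": 0}
    - {"dx": 0,"dy": 0,"dz": 0,"wx": -0.8,"wy": 0,"wz": 0}
    - {"dx": 0,"dy": 0,"dz": 0,"wx": -0.8,"wy": 0,"wz": 0}
    - {"dx": 0,"dy": 0,"dz": 0,"wx": -0.8,"wy": 0,"wz": 0}
    - {"dx": 0,"dy": 0,"dz": 0,"wx": -0.8,"wy": 0,"wz": 0}
    - {"dx": 0,"dy": 0,"dz": 0,"wx": -0.8,"wy": 0,"wz": 0}
    - {"dx": 0,"dy": 0,"dz": 0,"wx": -0.8,"wy": 0,"wz": 0}
    - {"dx": 0,"dy": 0,"dz": 0,"wx": -0.8,"wy": 0,"wz": 0}
    - {"dx": 0,"dy": 0,"dz": 0,"wx": -0.8,"wy": 0,"wz": 0}
    - {"dx": 0,"dy": 0,"dz": 0,"wx": -0.8,"wy": 0,"wz": 0}

```text
time_s: 17.75
tcp_pos: [0.5228, -0.0188, 0.1241]
eef_rot: [154.3, 89.9, -134.1]
contact_force: [-1.7, 0.1, 4.5]
gripper_width: 0.0118
```

```bash
python3 st.py 1
```

```text
t 17.75 [ 0.5228 -0.0188  0.1241] turned 52.11 Mz [-0.072] mean -0.072 F [-1.7  0.1  4.5] w 0.0118 j6 -38.0
```

Emit:
arm_command:
  plan:
    - {"dx": 0,"dy": 0,"dz": 0,"wx": -0.8,"wy": 0,"wz": 0}
    - {"dx": 0,"dy": 0,"dz": 0,"wx": -0.8,"wy": 0,"wz": 0}
    - {"dx": 0,"dy": 0,"dz": 0,"wx": -0.8,"wy": 0,"wz": 0}
    - {"dx": 0,"dy": 0,"dz": 0,"wx": -0.8,"wy": 0,"wz": 0}
    - {"dx": 0,"dy": 0,"dz": 0,"wx": -0.8,"wy": 0,"wz": 0}
    - {"dx": 0,"dy": 0,"dz": 0,"wx": -0.8,"wy": 0,"wz": 0}
    - {"dx": 0,"dy": 0,"dz": 0,"wx": -0.8,"wy": 0,"wz": 0}
    - {"dx": 0,"dy": 0,"dz": 0,"wx": -0.8,"wy": 0,"wz": 0}
    - {"dx": 0,"dy": 0,"dz": 0,"wx": -0.8,"wy": 0,"wz": 0}
    - {"dx": 0,"dy": 0,"dz": 0,"wx": -0.8,"wy": 0,"wz": 0}
    - {"dx": 0,"dy": 0,"dz": 0,"wx": -0.8,"wy": 0,"wz": 0}
    - {"dx": 0,"dy": 0,"dz": 0,"wx": -0.8,"wy": 0,"wz": 0}

```text
time_s: 18.75
tcp_pos: [0.5232, -0.0188, 0.1257]
eef_rot: [118.0, 89.9, -122.3]
contact_force: [-3.2, 0.7, 4.9]
gripper_width: 0.0121
```

```bash
python3 st.py 2
```

```text
t 18.8 [ 0.5231 -0.0188  0.1257] turned 3.68 Mz [-0.082  0.025] mean -0.029 F [-2.8  1.   5.1] w 0.0119 j6 10.4
```

Emit:
arm_command:
  plan:
    - {"dx": 0,"dy": 0,"dz": 0,"wx": -0.6,"wy": 0,"wz": 0}

```text
time_s: 18.88
tcp_pos: [0.5232, -0.0188, 0.1258]
eef_rot: [115.0, 89.9, -122.1]
contact_force: [-2.2, 0.3, 4.1]
gripper_width: 0.012
```

```bash
python3 st.py 3
```

```text
t 18.98 [ 0.5232 -0.0187  0.1258] turned 0.74 Mz [-0.089 -0.036  0.081] mean -0.015 F [-1.8  0.9  4.7] w 0.0118 j6 13.4
```

Backed off 90.1°. Releasing, then straight up.

Emit:
arm_command:
  plan:
    - {"dx": 0,"dy": 0,"dz": 0,"wx": 0,"wy": 0,"wz": 0}
    - {"dx": 0.02,"dy": 0,"dz": 0,"wx": 0,"wy": 0,"wz": 0}
    - {"dx": 0.02,"dy": 0,"dz": 0,"wx": 0,"wy": 0,"wz": 0}
    - {"dx": 0.02,"dy": 0.01,"dz": 0,"wx": 0,"wy": 0,"wz": 0}
    - {"dx": 0.02,"dy": 0.01,"dz": 0,"wx": 0,"wy": 0,"wz": 0}
    - {"dx": 0.02,"dy": 0.01,"dz": 0,"wx": 0,"wy": 0,"wz": 0}
  fingers: -0.3

```text
time_s: 19.48
tcp_pos: [0.5221, -0.0194, 0.122]
eef_rot: [93.3, 89.8, -144.0]
contact_force: [0.6, 0.5, 0.1]
gripper_width: 0.0465
```

Emit:
arm_command:
  plan:
    - {"dx": -0.8,"dy": 0,"dz": 0,"wx": 0,"wy": 0,"wz": 0}
    - {"dx": -1,"dy": 0,"dz": 0,"wx": 0,"wy": 0,"wz": 0}
    - {"dx": -1,"dy": 0,"dz": 0,"wx": 0,"wy": 0,"wz": 0}
    - {"dx": -1,"dy": 0,"dz": 0,"wx": 0,"wy": 0,"wz": 0}
    - {"dx": -1,"dy": 0,"dz": 0,"wx": 0,"wy": 0,"wz": 0}
    - {"dx": -1,"dy": -0.5,"dz": 0.8,"wx": 0,"wy": 0,"wz": 0}
    - {"dx": -1,"dy": -0.5,"dz": 0.8,"wx": 0,"wy": 0,"wz": 0}
    - {"dx": -1,"dy": -0.5,"dz": 0.8,"wx": 0,"wy": 0,"wz": 0}
    - {"dx": -1,"dy": -0.5,"dz": 0.8,"wx": 0,"wy": 0,"wz": 0}
    - {"dx": 0,"dy": -0.5,"dz": 0.8,"wx": 0,"wy": 0,"wz": 0}
    - {"dx": 0,"dy": -0.5,"dz": 0.8,"wx": 0,"wy": 0,"wz": 0}
    - {"dx": 0,"dy": 0,"dz": 0,"wx": 0,"wy": 0,"wz": 0}
    - {"dx": 0,"dy": 0,"dz": 0,"wx": 0,"wy": 0,"wz": 0}

```text
time_s: 20.57
tcp_pos: [0.5196, 0.0979, 0.3044]
eef_rot: [69.8, 89.6, -167.7]
contact_force: [0.5, -0.2, 0.4]
gripper_width: 0.0571
```

```bash
python3 - <<'E'
from wing import *
plan([.52,.1,.3],213.5)
m=r.camera_model("wrist")
p,d=r.capture("wrist");save("w20",p)
q=proj(m,[[.523,-.019,.145]])[0];print(q)
x,y=int(q[0]),int(q[1])
W=wing(m,d,(max(0,x-60),x+60,max(0,y-60),min(270,y+60)))
print(fit(W[W[:,2]>.1]))
p,d=r.capture("scene");save("s20",cv2.resize(p[130:330,220:420],None,fx=3,fy=3))
E
```

```text
t 20.57 pos [0.5196 0.0979 0.3044] y-az -147.52 F [ 0.48 -0.16  0.43] M [-0.012  0.115 -0.01 ] w 0.0571 j6 [ 31.8   4.8 -11.1  -0.2 -74.6   0.7]
world delta [ 0.0004  0.0021 -0.0044] tool shares total [ 0.22 -0.08  0.08]
rot shares [-0.22  0.03 -0.09]
[395.53270386  93.05683307]
(np.float64(0.1463780451727396), np.float64(0.14505949641846255), 797, ((523.5004272460938, -18.436616897583008), (12.227951049804688, 39.9891357421875), 32.969749450683594), np.float32(122.96974))
```

View pics/w20.png

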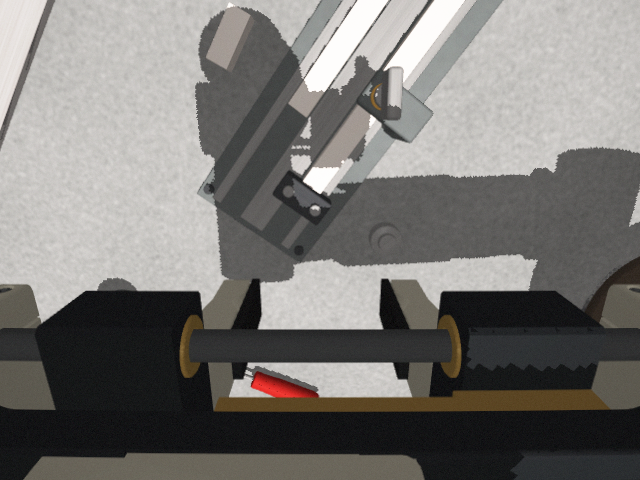

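View pics/s20.png

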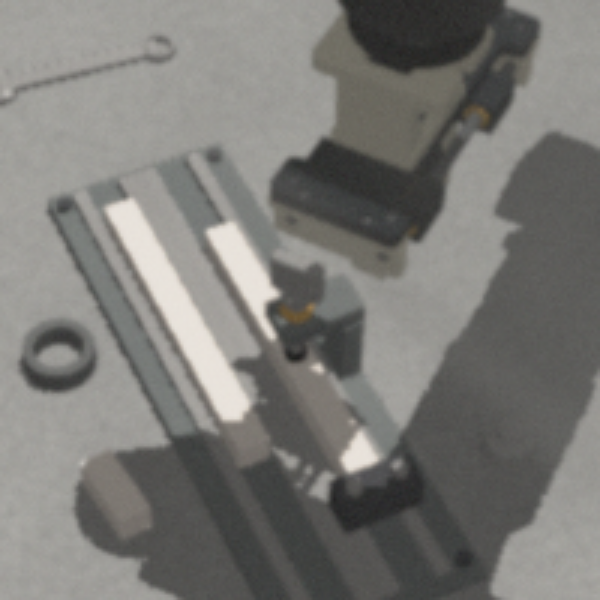

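Wing azimuth is 123.0° now against 123.5° at the start, consistent with turning 90.8° in and 90° back. The bar appears to meet the stop at wrist (312,190). Zooming in there and checking the rear end.

```bash
python3 - <<'E'
from wing import *
p=cv2.imread("pics/w20.png")[:,:,::-1]
save("w20z",cv2.resize(p[150:230,260:360],None,fx=7,fy=7,interpolation=cv2.INTER_CUBIC))
m=r.camera_model("top");p,d=r.capture("top");save("t20",cv2.resize(p[205:305,240:440],None,fx=4,fy=4,interpolation=cv2.INTER_CUBIC))
m=r.camera_model("wrist");p,d=r.capture("wrist")
W=wing(m,d,(270,350,150,230))
# lane strip: screw axis, feed dir
az=np.radians(86.9);f=np.array([np.cos(az),np.sin(az)]);n=np.array([-f[1],f[0]])
q=(W[:,:2]-[.5235,-.0186]);a=q@f;b=q@n
s=np.abs(b)<.006
for lo in np.arange(.085,.135,.002):
    k=s&(a>=lo)&(a<lo+.002)
    if k.any(): print(round(lo,3),k.sum(),np.percentile(W[k,2],[5,50,95]).round(4))
E
```

```text
0.085 19 [0.0359 0.0366 0.0381]
0.087 20 [0.0361 0.0368 0.0381]
0.089 19 [0.0356 0.0365 0.0381]
0.091 20 [0.0361 0.0366 0.0375]
0.093 18 [0.036  0.0367 0.0382]
0.095 19 [0.0359 0.0367 0.0385]
0.097 18 [0.0361 0.037  0.0384]
0.099 19 [0.0357 0.0367 0.0375]
0.101 17 [0.0356 0.0369 0.0379]
0.103 19 [0.0358 0.0364 0.0373]
0.105 19 [0.0355 0.0369 0.0374]
0.107 18 [0.0355 0.0366 0.038 ]
0.109 22 [0.0352 0.0367 0.0377]
0.111 16 [0.0358 0.0365 0.0374]
0.113 20 [0.0357 0.0366 0.0376]
0.115 36 [0.0357 0.0421 0.0492]
0.117 22 [0.0476 0.0492 0.0506]
0.119 18 [0.0486 0.0499 0.0504]
0.121 20 [0.0482 0.0494 0.0507]
0.123 19 [0.0484 0.0497 0.0512]
0.125 20 [0.0486 0.0497 0.0506]
0.127 19 [0.0484 0.0497 0.0507]
0.129 21 [0.0481 0.0499 0.0508]
0.131 16 [0.0484 0.0496 0.0502]
0.133 19 [0.0489 0.0496 0.0505]
```

View pics/w20z.png

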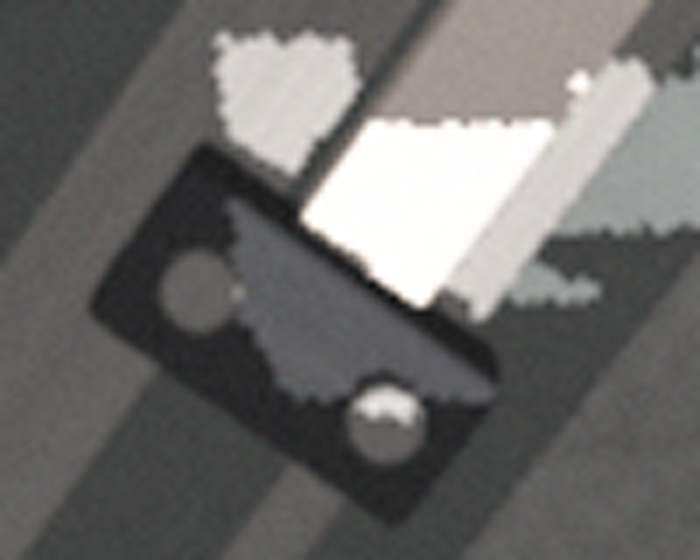

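View pics/t20.png

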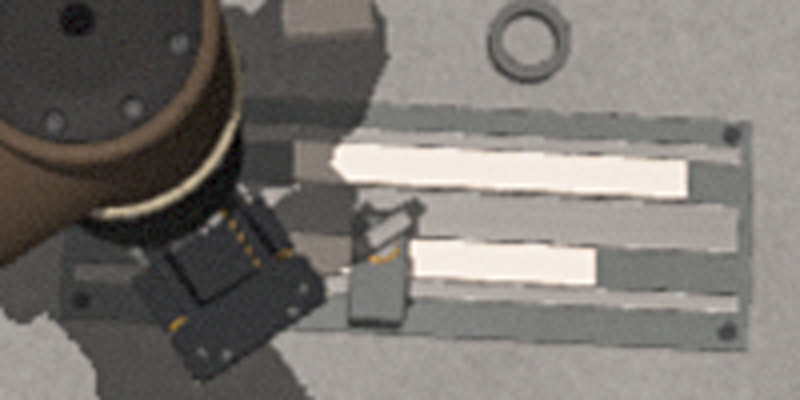

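The bar's end meets the stop with no gap in the picture or the depth profile. The spare bar and ring are where they were, and the gripper is clear. Handing in.

```bash
python3 -c "
from plant import r
print(r.close_job(), r.get_state()['time_s'])"
```

```text
the job is handed in; nothing more can be done
the job is handed in; nothing more can be done
```

The bar is against the end stop, and the hold-down screw was turned down until tight, then backed off a quarter turn. I handed the job in at about 21 s of the 72 s allowed.

- **Bar:** I pushed it about 60 mm with closed fingers until it met the stop. The force at contact was 13–15 N, well below the 45 N that would shift the stop.
- **Screw:** I turned it 90.8° clockwise. The torque began rising at about 81° and ended about 0.17–0.19 N m above free-running. That is above the 0.1 N m firm level and below the 0.3 N m crush level.
- **Back-off:** I turned it back 90.1°, then released the wing and lifted clear.

**Last checks**
- **Wing:** its direction measured 123.0°, against 123.5° at the start, which fits the turns made.
- **Bar and stop:** the wrist picture and its depth readings show no gap between them, and the stop looked unmoved in the scene pictures during the push.
- **Other things:** the spare bar and ring look unmoved. The other loose items also look undisturbed where they show, but I did not measure them.

**Less certain:** single torque readings scatter by about 0.035 N m, so the final tightness is accurate only to about that. Readings taken while holding still were lower and scattered, so I judged tightness from the readings taken while turning.

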